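Pack the loan crate, hang its gate and scan its tag

TASK

Pack the loan crate: stand every rock specimen from the right of the bench upright in the crate, one to a compartment, then hang the lift-off gate by both sockets on the crate's two brass pintles and swing it fully shut. Then take the code reader from its holder, hold its nose steady and square to the sloping code tag behind the crate, over the tag's middle and about 45 mm off it, for two seconds, and stand it back in its holder. If anything you have packed gets disturbed, put it right, and leave the other things on the bench alone.

Things in the scene. Friction and masses are not known exactly. Their poses are not given: they have to be found in the camera images.
- crate: fixed open-topped crate 160 (x) by 250 (y) mm; origin: centre of its underside; x from its open front (robot side) to its back, y left, z up. Floor 10 mm thick; inside 144 x 234; walls 8 thick, tops at 75. Felt dividers on its x and y centre lines, 4 thick, 12 above the floor, make four compartments centred at x +-37, y +-58 mm. A post, 82 high, at the front left carries two pintles
- pintle_low (a point): root of the lower brass pintle, on its bracket, 20 mm above the bench, 14 mm in front of the crate's front edge. Pintles: 7 mm thick, 16 mm tall, pointed over the last 5 mm. Brackets: 6 mm thick, 16 mm wide, running back to the post and 9 mm forward of the pintle axis
- pintle_up (a point): root of the upper pintle, 60 mm straight above the lower one (80 mm above the bench). Its bracket is above the lower pintle, so the lower socket must come in between the two from the front
- strike (a point): point where gate_end lies when the gate is shut: 14 mm in front of the crate's front edge, near its right end. The right wall's front edge is the stop, and play in the hinge lets the gate end go a few mm further and sag up to 9 mm
- tag: sloping plaque with a striped white code tag, 44 by 64 mm, fixed behind the crate's back wall; origin at the centre of its face, z straight out of the face (up, leaning 0.35 rad towards the crate's front), y along the crate's y
- gate: loose wooden gate, 0.22 kg, upright in its stand; origin: middle of its underside, y along it to the sockets, x through it, z up. Panel 12 mm thick, y -115 to +100, 85 high; grip block on top 14 thick, y -30 to +30, z 85 to 115, over the centre of mass. Hung and shut, its axes are the crate's and its underside is 10 mm above the bench; it opens to the crate's -x, turns freely, stays where left
- socket_low (a point): centre of the lower ring socket's underside, at gate y +115, z 10 mm; lies at pintle_low when hung. Sockets: brass rings, 9.4 mm bore right through, 18 mm outside, 14 mm tall
- socket_up (a point): centre of the upper socket's underside, at gate y +115, z 70 mm; lies at pintle_up when hung
- gate_end (a point): centre of the gate's free end edge, 115 mm to -y of its middle, 40 mm above its underside
- gate_stand: fixed grey stand, 70 by 150 mm, with a 16 mm slot between cheeks 40 mm high, in which the gate stands 10 mm above the bench; origin at the centre of its underside
- reader: loose code reader, 0.10 kg: a round white barrel 140 mm long, 26 mm in diameter, black at its top, its nose narrowing to 18 mm over the last 18 mm; stands nose down in its holder. Origin at the tip of the nose (centre of the window), z from nose to top; it reads straight out of the nose
- holder: fixed grey round holder on a 60 mm foot, 55 mm high, bore 34 mm, its floor 8 mm above the bench; origin at the centre of its underside
- rest (a point): point in the holder, on its axis on its floor, where the reader's nose rests
- agate: a rock specimen, present in some starts only (absent: None), somewhere on the right (-y) half of the bench; origin at the centre of its flat underside, z up; banded agate block 48 (x) by 36 (y) by 40 mm high
- core: a rock specimen, present in some starts only (absent: None), somewhere on the right (-y) half of the bench; origin at the centre of its flat underside, z up; pale rock core with a red band, 40 mm in diameter, 42 mm high
- pyrite: a rock specimen, present in some starts only (absent: None), somewhere on the right (-y) half of the bench; origin at the centre of its flat underside, z up; brassy pyrite cube 36 mm, with a 16 mm knob of 8 mm height on top
- basalt: a rock specimen, present in some starts only (absent: None), somewhere on the right (-y) half of the bench; origin at the centre of its flat underside, z up; dark grey basalt block 50 (x) by 40 (y) by 40 mm high
- dish: black bakelite dish, 90 mm across; leave alone
- weight: small copper weight, 36 mm across, 38 mm high; leave alone
- tube: upright cork-topped glass tube, 22 mm across, 89 mm high; leave alone
- loupe: steel loupe, a disc 40 mm across, 16 mm high; leave alone
- brush: brush lying behind the crate; leave alone
- spacer: copper ring 44 mm across; leave alone
Not all that is in view belongs to the job. What is shaped like the pyrite but pink is not meant.

How it is judged:
On the way, in this order (a step that is already met when the one before it is completed fails the run):
1. every specimen present stands upright in the crate, one to a compartment (x of agate in the frame of crate between -0.072 and 0.072 m and y of agate in the frame of crate between -0.117 and 0.117 m and z of agate in the frame of crate between 0.004 and 0.016 m and angle between each of agate, core, pyrite, basalt's own z axis and vertical below 0.2 rad and x of core in the frame of crate between -0.072 and 0.072 m and y of core in the frame of crate between -0.117 and 0.117 m and z of core in the frame of crate between 0.004 and 0.016 m and x of pyrite in the frame of crate between -0.072 and 0.072 m and y of pyrite in the frame of crate between -0.117 and 0.117 m and z of pyrite in the frame of crate between 0.004 and 0.016 m and x of basalt in the frame of crate between -0.072 and 0.072 m and y of basalt in the frame of crate between -0.117 and 0.117 m and z of basalt in the frame of crate between 0.004 and 0.016 m and ((x of agate in the frame of crate below 0 m and x of core in the frame of crate above 0 m) or (x of core in the frame of crate below 0 m and x of agate in the frame of crate above 0 m) or (y of agate in the frame of crate below 0 m and y of core in the frame of crate above 0 m) or (y of core in the frame of crate below 0 m and y of agate in the frame of crate above 0 m)) and ((x of agate in the frame of crate below 0 m and x of pyrite in the frame of crate above 0 m) or (x of pyrite in the frame of crate below 0 m and x of agate in the frame of crate above 0 m) or (y of agate in the frame of crate below 0 m and y of pyrite in the frame of crate above 0 m) or (y of pyrite in the frame of crate below 0 m and y of agate in the frame of crate above 0 m)) and ((x of agate in the frame of crate below 0 m and x of basalt in the frame of crate above 0 m) or (x of basalt in the frame of crate below 0 m and x of agate in the frame of crate above 0 m) or (y of agate in the frame of crate below 0 m and y of basalt in the frame of crate above 0 m) or (y of basalt in the frame of crate below 0 m and y of agate in the frame of crate above 0 m)) and ((x of core in the frame of crate below 0 m and x of pyrite in the frame of crate above 0 m) or (x of pyrite in the frame of crate below 0 m and x of core in the frame of crate above 0 m) or (y of core in the frame of crate below 0 m and y of pyrite in the frame of crate above 0 m) or (y of pyrite in the frame of crate below 0 m and y of core in the frame of crate above 0 m)) and ((x of core in the frame of crate below 0 m and x of basalt in the frame of crate above 0 m) or (x of basalt in the frame of crate below 0 m and x of core in the frame of crate above 0 m) or (y of core in the frame of crate below 0 m and y of basalt in the frame of crate above 0 m) or (y of basalt in the frame of crate below 0 m and y of core in the frame of crate above 0 m)) and ((x of pyrite in the frame of crate below 0 m and x of basalt in the frame of crate above 0 m) or (x of basalt in the frame of crate below 0 m and x of pyrite in the frame of crate above 0 m) or (y of pyrite in the frame of crate below 0 m and y of basalt in the frame of crate above 0 m) or (y of basalt in the frame of crate below 0 m and y of pyrite in the frame of crate above 0 m))), for 0.2 s.
2. the gate hangs on both pintles and is shut (distance between socket_low and pintle_low below 0.006 m and distance between socket_up and pintle_up below 0.006 m and distance between gate_end and strike below 0.018 m and linear speed of gate below 0.03 m/s), for 0.3 s.
3. the reader is held steady and square over the tag for a second (x of reader in the frame of tag between -0.015 and 0.015 m and y of reader in the frame of tag between -0.015 and 0.015 m and z of reader in the frame of tag between 0.02 and 0.075 m and angle between the z axis of reader and the z axis of tag, either way round below 0.2 rad and linear speed of reader below 0.03 m/s), for 1 s.
At the end, for the whole second after the job is handed in: Present specimens stand upright (0.2 rad) on the crate floor, one to a compartment; both sockets within 6 mm of their pintle roots, gate end within 18 mm of shut; reader nose within 10 mm of its rest, tilt under 0.15 rad; all at rest. Scan: 15 mm off centre, 20-75 mm away, 0.2 rad, 1 s (all of step 1 and all of step 2 and distance between reader and rest below 0.01 m and angle between reader's own z axis and vertical below 0.15 rad and linear speed of reader below 0.03 m/s); the robot touches nothing.
It fails at once if another thing on the bench is shifted by more than 30 mm (distance of any of dish, weight, tube, loupe, brush, spacer from where it was at the start of the episode above 0.03 m).
Of agate, core, pyrite, basalt only 2 to 4 are there at a start; the rules pass over those that are not, and their reading is None.
At some moment in a run one of agate, core, pyrite, basalt may be knocked a few centimetres aside while the robot is not near it.
It also fails if it takes over 210 s, if anything falls off the work surface, if the arm or the gripper's body presses on something with over 40 N, if the wrist force passes 120 N, or if a joint passes its speed limit or range.

ROBOT

A 6-joint arm with a two-finger parallel gripper is mounted at the origin on the work surface. World frame = base frame: x ahead of the robot, y to its left, z up, the work surface at z = 0. Lengths are in m, angles in rad, forces in N, time in s.
With the tool pointing down it reaches from about 0.375 to 0.9 m from the base axis. Payload 3.1 kg.
Tool frame: the origin (TCP) lies at the centre of the arm's flange, where the gripper is bolted on; the fingertips stand 182 mm ahead of it and the grasp point (between the pads) lies 164 mm ahead of it; z points along the fingers, y is the line along which they close (so a half turn about z gives the same grasp; the last joint's range is limited). The gripper opens to 87 mm and grips with 3 to 60 N. Pads are 19 mm wide; open, the fingers measure 117 mm over their backs; the gripper's body (75 mm by 190 mm) begins 51 mm behind the grasp point.
Start: joints at [-1.377, 0.527, 1.433, -0, 1.181, -0.178], TCP at [0.227, -0.582, 0.405] pointing down, gripper open.
Joint ranges: [-3.08, 3.08], [-0.75, 2.2], [0.22, 2.44], [-1.43, 4.57], [0, 2.65], [-2.85, 2.85]. Speed limits (rad/s): [2.79, 2.79, 3.14, 3.14, 3.14, 3.14].

INTERFACE

Orientations are given as a unit quaternion [x, y, z, w].
In Python, from rig import * gives the robot as it stands.
- The arm moves only by the tool move_arm, never from a script. Its argument "commands" is a list that holds one entry, the list of rows, each a list of 6 numbers: the shift along the tool's x, y, z in units of 40 mm (1.0 is 40 mm), then the turn, a rotation vector about the tool's x, y, z in rad. A call has 1 to 12 rows; each row is the pose to reach, as a shift and turn from the pose commanded when the call began, along the tool's axes at that moment; what a row does not reach only later rows make up. A row lasts 1/8 s, in which the tool goes at most 62.5 mm and 10.7 degrees, less where a joint would pass 70% of its speed; a pose out of reach is approached as far as the arm can. A call with a gripper value outside its range is refused whole. "claw" is the closure, from -1 (fully open) to 1 (shut), so that 0 is half open, set as the call begins (left out, the last holds). The fingers move at their own pace and stop on an object; "squeeze" is the grip in N (left out, the last holds). Time passes only in rows, so rows that repeat a pose let the fingers close. It gives the time, the measured TCP pose, the force, the opening and the grip force at its end, in the units of the state.
- get_obs(): the state, without advancing time (a new reading comes with each control period).
- camera(name): name is "side" or "top" or "wrist"; returns a dict with "pixels" (384x512x3 uint8, blue, green, red), "range_z" (384x512 float32, m along the optical axis (not along the pixel's ray), 0 where there is no reading), "camera_matrix" (3x3 intrinsics, pixels), "D" ([k1, k2, p1, p2, k3] as OpenCV has them; the pictures are not rectified), "extrinsics" (4x4, takes a point from world to camera coordinates). Camera axes: x right, y up, looking along -z (the intrinsics and any distortion apply to the point x, -y, -z); pixel columns grow to the right and rows downward; lengths in m; the calibration is good to about 2 mm. A picture is of the moment at which its call begins.
- hand_in(): hands the job in; it is judged then, once.
The state is a dict: "time": time; "q": joint angles; "joint_velocities": joint speeds; "joint_torque": joint torques, N m; "position": TCP position; "tool_rot": TCP orientation; "ft_force": force on the tool from outside, world axes, zero at the start; "moment": the same for the moment, N m; "grip_width": finger opening in m; "grip_force": force on a finger pad.
Only numpy, scipy, OpenCV 4.12 (cv2) and the standard library are available. Lean on these libraries where they do the work, as an engineer would, in place of code of your own. Each camera call takes 0.05 s, during which the arm holds its last target. There are 200 camera calls.

## Working session

There is one attempt and no reset: what is moved stays moved. The work goes in short steps, Python scripts to look and compute and a tool call to move; the robot and the scene stay as the last step left them, time stands still between calls to the robot, and variables do not carry over. Pictures are saved under pics/ and viewed, at most 14 in all, crops included, and the job is handed in when it is done.

Besides the shell and the picture viewer there is one more tool, called after ">>>" as name([rows], argument=value, ...), one row to a line, values as JSON. move_arm: Moves the arm, as the interface text tells. Its arguments: {"type":"object","properties":{"commands":{"type":"array","items":{"type":"array","items":{"type":"array","items":{"type":"number"}}}},"claw":{"type":"number"},"squeeze":{"type":"number"}},"required":["commands"]}

```bash
ls; mkdir -p pics; cat > h.py <<'E'
from rig import *
import numpy as np, cv2
from scipy.spatial.transform import Rotation as R
def snap(n):
    c=camera(n); np.savez('/tmp/%s.npz'%n,**{k:np.array(v) for k,v in c.items()}); return c
def load(n): return dict(np.load('/tmp/%s.npz'%n))
def cloud(c):
    K=np.array(c['camera_matrix'],float);D=np.array(c['D'],float);E=np.array(c['extrinsics'],float)
    z=c['range_z'];h,w=z.shape
    u,v=np.meshgrid(np.arange(w),np.arange(h))
    p=cv2.undistortPoints(np.stack([u,v],-1).reshape(-1,1,2).astype(np.float64),K,D).reshape(h,w,2)
    P=np.stack([p[...,0]*z,-p[...,1]*z,-z],-1)
    W=(P-E[:3,3])@E[:3,:3]
    W[z==0]=np.nan
    return W
def proj(c,p):
    K=np.array(c['camera_matrix'],float);D=np.array(c['D'],float);E=np.array(c['extrinsics'],float)
    q=np.atleast_2d(p)@E[:3,:3].T+E[:3,3]
    q=q*[1,-1,-1]
    return cv2.projectPoints(q,np.zeros(3),np.zeros(3),K,D)[0].reshape(-1,2)
E
python3 - <<'E'
from h import *
for n in ['top','side','wrist']:
    c=snap(n); cv2.imwrite('pics/%s0.png'%n,c['pixels'])
    E=np.array(c['extrinsics']);print(n,-E[:3,:3].T@E[:3,3],E[:3,:3][2])
print(get_obs())
t=load('top')['pixels'];s=load('side')['pixels'];
cv2.imwrite('pics/top0.png',cv2.resize(t,(800,600)))
cv2.imwrite('pics/side0.png',cv2.resize(s,(800,600)))
E
```

```text
pics
top [ 0.41496701 -0.00483665  1.06694093] [-0.13495736  0.01365163  0.99075736]
side [ 0.29598044 -0.5135533   0.71443405] [-0.3029901  -0.57779043  0.75786227]
wrist [ 0.29325651 -0.55627468  0.38373548] [0.24767801 0.09402541 0.96426906]
{'time': 0.15, 'q': array([-1.37746797e+00,  5.28277040e-01,  1.43359285e+00, -1.65883080e-05,
        1.18141144e+00, -1.78540401e-01]), 'joint_velocities': array([ 0.00139647, -0.00353684, -0.00345076, -0.00128724, -0.00239207,
        0.00128097]), 'joint_torque': array([ 2.65790968e-04, -4.40431273e+01, -1.76841903e+01,  6.33968879e-02,
        5.52794896e-02, -9.90024864e-05]), 'position': array([ 0.22705044, -0.58202558,  0.40398599]), 'tool_rot': array([ 9.82763012e-01,  1.84867925e-01, -1.39133719e-05, -8.44258901e-04]), 'ft_force': array([-0.27567137, -0.00170994,  0.63786485]), 'moment': array([-0.00513047,  0.02372985, -0.03039898]), 'grip_force': 0.0, 'grip_width': 0.0871359978386837}
```

View pics/top0.png

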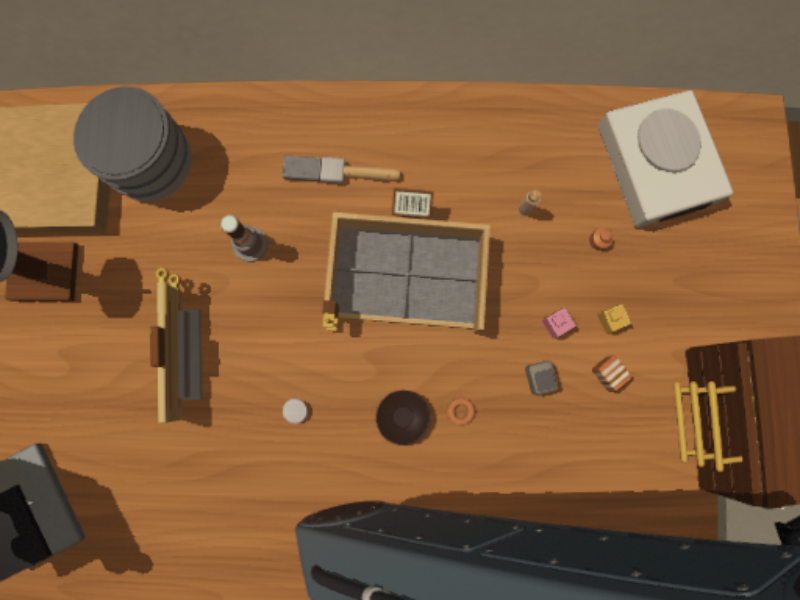

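View pics/side0.png

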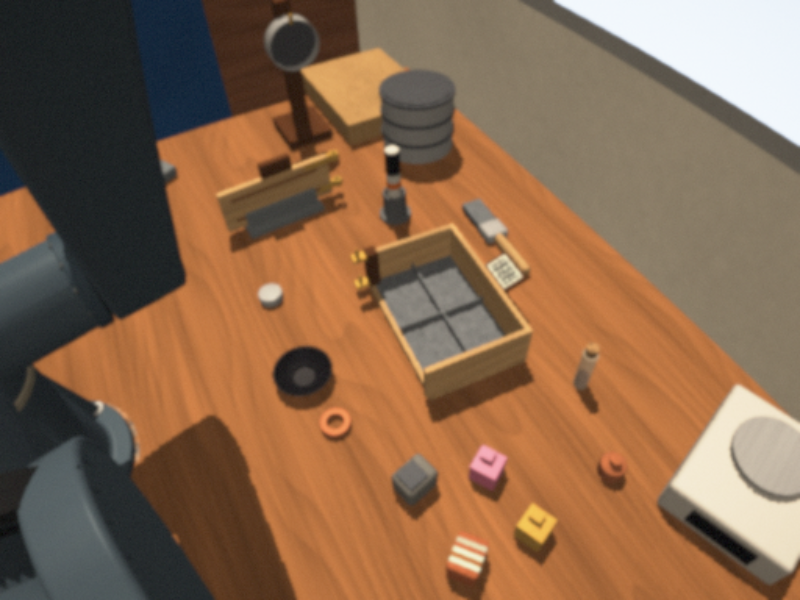

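Top view (800×600): crate about (408,270), gate (165,345) in its stand, reader and holder (240,235), tag (412,203). Specimens: basalt (543,378), agate (613,373, banded) and pyrite (615,320, brassy). The pink knob cube at (560,322) is the decoy. No core is visible so far. I'll measure these and check the wrist view.

```bash
cat > m.py <<'E'
from h import *
def rect(W,mask,lo,hi):
    m=mask&(W[...,2]>lo)&(W[...,2]<hi)
    p=W[m]; r=cv2.minAreaRect((p[:,:2]*1000).astype(np.float32)); return len(p),np.median(p[:,2]),r
E
python3 - <<'E'
from m import *
for n in ['top','side']:
    c=load(n);W=cloud(c);S=.64
    def box(u0,v0,u1,v1):
        m=np.zeros(W.shape[:2],bool);m[int(v0*S):int(v1*S),int(u0*S):int(u1*S)]=1;return m
    if n=='top':
        B={'basalt':(520,350,568,405,.034,.05),'agate':(590,345,640,400,.034,.05),'pyrite':(595,300,640,340,.03,.042),'pink':(540,300,580,345,.03,.042),
       'crate':(315,200,500,340,.068,.0785),'gate':(140,290,185,430,.087,.105),'grip':(145,320,170,375,.115,.135),'stand':(160,300,210,410,.03,.045),'holder':(225,215,275,270,.05,.06),'readertop':(215,210,250,240,.14,.16),'tag':(390,185,440,220,.02,.12)}
    else:
        B={'basalt':(385,450,445,510,.034,.05),'agate':(440,530,500,590,.034,.05),'pyrite':(510,500,565,560,.03,.042),'crate':(340,220,540,410,.068,.0785),'gate':(210,140,350,250,.087,.105),'grip':(250,150,300,180,.115,.135),'holder':(370,170,420,230,.05,.06),'readertop':(380,140,405,165,.14,.16),'tag':(480,245,530,295,.02,.12)}
    for k,b in B.items():
        try:
            N,z,r=rect(W,box(*b[:4]),*b[4:]);print(n,k,N,round(float(z),4),np.round(r[0],1),np.round(r[1],1),round(r[2],1))
        except Exception as e: print(n,k,'fail')
    # table objs
w=load('wrist')['pixels'];cv2.imwrite('pics/wrist0.png',w)
E
```

```text
top basalt 288 0.0399 [ 422.4 -251.5] [48.2 40.4] 14.5
top agate 277 0.0399 [ 428.8 -368.2] [49.6 38.4] 38.9
top pyrite 165 0.0353 [ 519.3 -377.5] [36.7 36.2] 22.9
top pink 176 0.035 [ 512.2 -283.3] [36.3 37.2] 29.7
top crate 815 0.0739 [601.5 -30.7] [257.  205.6] 89.6
top gate 386 0.0935 [453.9 344.7] [204.1  14.7] 2.6
top grip 176 0.1234 [465.4 345.5] [58.3 15.5] 2.4
top stand 409 0.0386 [458.8 334.7] [175.5  15.1] 2.5
top holder 75 0.0536 [645.3 230.2] [34.3 41.9] 50.6
top readertop 104 0.1468 [646.6 233.1] [27.  23.8] 78.0
top tag 471 0.0655 [697.8 -38.4] [67.9 50.8] 86.9
side basalt 492 0.0417 [ 424.6 -251.5] [49.3 41.8] 14.0
side agate 571 0.0412 [ 430.6 -368.5] [48.9 38.1] 39.2
side pyrite 313 0.0368 [ 522.2 -377.3] [36.6 36.8] 23.7
side crate 1201 0.075 [614.4 -31. ] [260.8 225.8] 89.3
side gate 405 0.0945 [473.6 346.7] [237.9  18. ] 1.8
side grip 112 0.1234 [468.4 344.4] [57.9 16.9] 6.2
side holder 75 0.0546 [647.8 229.3] [39.5 40.8] 65.7
side readertop 66 0.1478 [648.6 232.4] [22.8 24.1] 22.5
side tag 646 0.0675 [726.9 -24.1] [159.3  78. ] 30.8
```

View pics/wrist0.png

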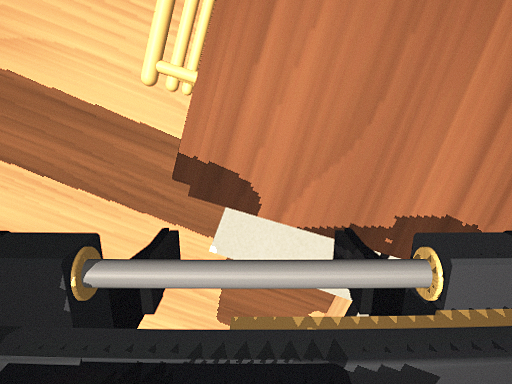

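The wrist view shows only the drawer cabinet and the finger mechanism. Wrist-view check: no core there. Heights and sizes match the descriptions (basalt 48×40 at z 0.040, agate 49×38, pyrite 36 cube). I'll enlarge the candidates to confirm them, fit the crate pose and plan the first pick.

```bash
cat >> m.py <<'E'
from scipy.optimize import least_squares
def down(yaw,tilt=0): # tool x at yaw, z down; tilt about world-y-ish: tool z leans toward +tool x
    return R.from_euler('z',yaw,degrees=True)*R.from_euler('y',-tilt)*R.from_quat([1,0,0,0])
def rows(wps,cur=None):
    """wps: (x,y,z tcp mm, yaw deg[, tilt]) -> rows"""
    o=get_obs();p0=np.array(o['position']);r0=R.from_quat(o['tool_rot'])
    if cur is not None: p0=np.array(cur[:3])/1000;r0=down(*cur[3:])
    out=[]
    for w in wps:
        d=r0.inv().apply(np.array(w[:3])/1000-p0)/.04; t=(r0.inv()*down(*w[3:])).as_rotvec()
        out.append([round(float(v),3) for v in [*d,*t]])
        n=max(np.linalg.norm(d)*40/62.5,np.degrees(np.linalg.norm(t))/10.7)
        print(out[-1],'rows',round(n,1))
def fitcrate(cs):
    P=[]
    for c in cs:
        W=cloud(c);m=(W[...,2]>.068)&(W[...,2]<.079)&(W[...,0]>.49)&(W[...,0]<.70)&(W[...,1]>-.18)&(W[...,1]<.12);P.append(W[m][:,:2])
    P=np.concatenate(P)
    def f(a):
        c,s=np.cos(a[2]),np.sin(a[2]);q=(P-a[:2])@np.array([[c,-s],[s,c]])
        d=np.maximum(abs(q[:,0])-76,abs(q[:,1]*1)-121) if 0 else None
        # distance to rectangular centre line of wall (half 76 x 121 mm)
        X,Y=abs(q[:,0]),abs(q[:,1]); dx=np.where(Y<=.125,abs(X-.076),9); dy=np.where(X<=.08,abs(Y-.121),9)
        return np.clip(np.minimum(np.minimum(dx,dy),.03)-.003,0,1)
    r=least_squares(f,[.601,-.031,0],loss='soft_l1',f_scale=.002,diff_step=1e-3,x_scale=[.01,.01,.05])
    from scipy.optimize import minimize
    r2=minimize(lambda a:np.sum(np.minimum(f(a),.006)),r.x,method='Nelder-Mead',options=dict(initial_simplex=r.x+np.array([[0,0,0],[.005,0,0],[0,.005,0],[0,0,.04]])))
    return r2.x,r2.fun/len(P)*1000,len(P)
E
python3 - <<'E'
from m import *
t,s=load('top'),load('side')
for cs in ([t],[s],[t,s]): print(fitcrate(cs))
im=t['pixels'][185:275,325:425];cv2.imwrite('pics/crop1.png',cv2.resize(im,None,fx=6,fy=6,interpolation=cv2.INTER_CUBIC))
print('agate');rows([(430,-368,330,39),(430,-368,192,39)])
E
```

```text
(array([ 0.5930681 , -0.03171715, -0.07903746]), np.float64(0.4765456639817124), 815)
(array([ 0.59571158, -0.03147533, -0.07882513]), np.float64(0.5105368221902042), 1018)
(array([ 0.59436573, -0.03151237, -0.07922033]), np.float64(0.5858829455027642), 1833)
agate
[6.671, -3.138, 1.857, -0.002, -0.001, -0.309] rows 4.9
[6.67, -3.132, 5.307, -0.002, -0.001, -0.309] rows 5.8
```

View pics/crop1.png

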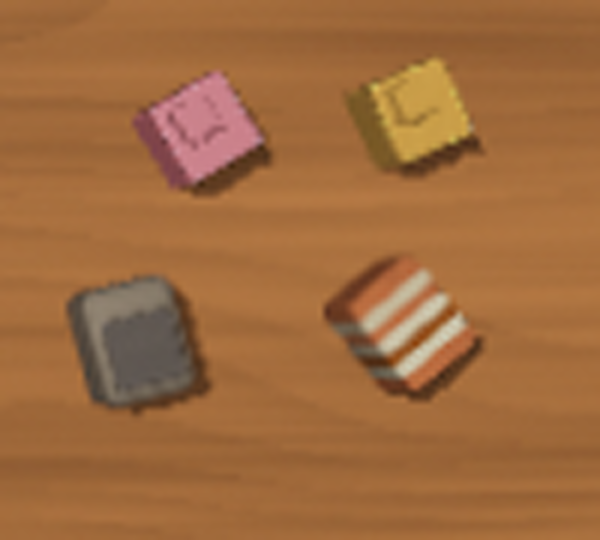

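The crop shows the pink decoy at (200,130), brassy pyrite (420,110), grey basalt (135,345) and the red/white banded agate (405,325). I'll go for the agate.

>>> move_arm([
  [[6.67,-3.14,1.86,0,0,-0.309],[6.67,-3.14,1.86,0,0,-0.309],[6.67,-3.14,1.86,0,0,-0.309],[6.67,-3.14,1.86,0,0,-0.309],[6.67,-3.14,1.86,0,0,-0.309],[6.67,-3.14,1.86,0,0,-0.309],[6.67,-3.14,2.9,0,0,-0.309],[6.67,-3.14,3.9,0,0,-0.309],[6.67,-3.14,4.7,0,0,-0.309],[6.67,-3.14,5.3,0,0,-0.309],[6.67,-3.14,5.3,0,0,-0.309]],
], claw=-1)

```text
time: 1.52
position: [0.4291, -0.3686, 0.191]
tool_rot: [0.943, 0.333, -0.001, -0.002]
ft_force: [0.9, 0.1, -0.0]
grip_width: 0.0871
grip_force: 0.0
```

>>> move_arm([
  [[0,0,0,0,0,0],[0,0,0,0,0,0],[0,0,0,0,0,0],[0,0,0,0,0,0],[0,0,0,0,0,0],[0,0,-1,0,0,0],[0,0,-2,0,0,0],[0,0,-3,0,0,0],[0,0,-3,0,0,0]],
], claw=1, squeeze=25)

```text
time: 2.65
position: [0.4308, -0.369, 0.316]
tool_rot: [0.943, 0.334, 0.001, 0.004]
ft_force: [0.7, -1.6, -0.0]
grip_width: 0.0056
grip_force: 0.0
```

The gripper closed on nothing, so I'll look.

```bash
python3 - <<'E'
from m import *
c=snap('top');s=snap('side');print(get_obs()['position'])
im=np.hstack([cv2.resize(c['pixels'][150:290,280:440],(420,368)),cv2.resize(s['pixels'][250:384,230:380],(380,340+28))]);cv2.imwrite('pics/a1.png',im)
E
```

```text
[ 0.42984676 -0.36803704  0.31280604]
```

View pics/a1.png

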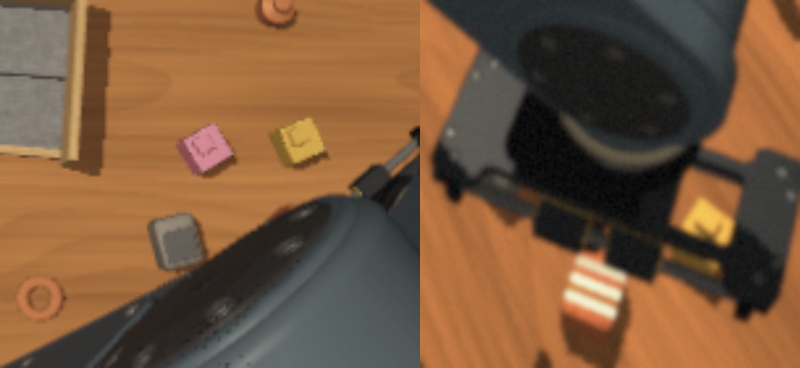

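The agate is still in place under the gripper (right half, about (597,290)). I lifted before the fingers had closed. I'll re-measure it and retry with a longer close.

```bash
python3 - <<'E'
from m import *
W=cloud(load('side'));m=np.isfinite(W[...,0])&(abs(W[...,0]-.43)<.05)&(abs(W[...,1]+.368)<.05)
print(rect(W,m,.035,.047))
rows([(430,-368,192,39)])
E
```

```text
(499, np.float64(0.04140598706510162), ((429.94647216796875, -368.4844970703125), (46.83462142944336, 37.776710510253906), 39.153263092041016))
[0.004, 0.001, 3.02, 0.0, 0.0, 0.0] rows 1.9
```

>>> move_arm([
  [[0,0,0,0,0,0],[0,0,0,0,0,0],[0,0,0,0,0,0],[0,0,0,0,0,0],[0,0,0,0,0,0],[0,0,0,0,0,0],[0,0,1.2,0,0,0],[0,0,2.2,0,0,0],[0,0,3,0,0,0],[0,0,3,0,0,0]],
], claw=-0.4)

```text
time: 4.0
position: [0.4294, -0.3676, 0.1907]
tool_rot: [0.943, 0.334, -0.001, -0.003]
ft_force: [-0.1, 0.1, 0.5]
grip_width: 0.0606
grip_force: 0.0
```

>>> move_arm([
  [[0,0,0,0,0,0],[0,0,0,0,0,0],[0,0,0,0,0,0],[0,0,0,0,0,0],[0,0,0,0,0,0],[0,0,0,0,0,0],[0,0,0,0,0,0],[0,0,-1,0,0,0],[0,0,-2,0,0,0],[0,0,-3,0,0,0],[0,0,-3,0,0,0]],
], claw=1, squeeze=25)

```text
time: 5.38
position: [0.4307, -0.369, 0.3158]
tool_rot: [0.943, 0.334, 0.001, 0.004]
ft_force: [0.2, -0.2, -1.3]
grip_width: 0.0358
grip_force: 25.0
```

```bash
python3 - <<'E'
from m import *
print(get_obs()['grip_width'],get_obs()['position'])
rows([(480,-300,312,20),(627,-92,312,-4.5),(627,-92,203,-4.5)])
E
```

```text
0.03580753596214205 [ 0.43065228 -0.36898942  0.31584494]
[2.044, -0.564, 0.092, 0.007, -0.001, 0.332] rows 1.8
[8.173, -2.291, 0.078, 0.007, -0.003, 0.759] rows 5.4
[8.173, -2.311, 2.803, 0.007, -0.003, 0.759] rows 5.7
```

>>> move_arm([
  [[2.0,-0.56,0,0,0,0.18],[3.4,-0.95,0,0,0,0.36],[4.8,-1.35,0,0,0,0.54],[6.2,-1.75,0,0,0,0.7],[7.4,-2.1,0,0,0,0.759],[8.17,-2.3,0,0,0,0.759],[8.17,-2.3,0,0,0,0.759],[8.17,-2.3,0,0,0,0.759],[8.17,-2.3,1,0,0,0.759],[8.17,-2.3,2,0,0,0.759],[8.17,-2.3,2.5,0,0,0.759],[8.17,-2.3,2.74,0,0,0.759]],
])

```text
time: 6.88
position: [0.6252, -0.0921, 0.2033]
tool_rot: [0.999, -0.04, -0.002, -0.0]
ft_force: [-9.8, 1.7, 36.1]
grip_width: 0.0356
grip_force: 25.0
```

```bash
python3 - <<'E'
from m import *
o=get_obs();print(o['grip_width'],o['position'],o['ft_force'])
E
```

```text
0.03562583734158201 [ 0.62519211 -0.09214546  0.20325447] [-9.77373165  1.69823694 36.05199866]
```

The agate is touching the floor. I'll release it, rise and plan the basalt.

>>> move_arm([
  [[0,0,-0.08,0,0,0],[0,0,-0.08,0,0,0],[0,0,-0.08,0,0,0],[0,0,-0.08,0,0,0],[0,0,-1,0,0,0],[0,0,-2,0,0,0],[0,0,-2.8,0,0,0],[0,0,-2.8,0,0,0]],
], claw=-0.3)

```text
time: 7.88
position: [0.627, -0.0913, 0.3182]
tool_rot: [0.999, -0.039, 0.003, 0.001]
ft_force: [-0.7, 0.0, -1.1]
grip_width: 0.0565
grip_force: 0.0
```

```bash
python3 - <<'E'
from m import *
c=snap('top');s=snap('side')
for n,c in (('t',c),('s',s)):
    W=cloud(c)
    for k,x,y,lo,hi in (('bas',.4235,-.2515,.034,.05),('pyr',.521,-.3775,.03,.042),('aga',.627,-.092,.04,.058)):
        m=np.isfinite(W[...,0])&(abs(W[...,0]-x)<.04)&(abs(W[...,1]-y)<.04)
        try:print(n,k,rect(W,m,lo,hi))
        except Exception: print(n,k,'none')
o=get_obs();print(o['position'],o['tool_rot'])
rows([(423.5,-251.5,312,14.5),(423.5,-251.5,192,14.5)])
E
```

```text
t bas (281, np.float64(0.03992059021852323), ((422.3161315917969, -251.41502380371094), (46.836185455322266, 40.811161041259766), 13.494721412658691))
t pyr (168, np.float64(0.035508047100389586), ((519.222900390625, -377.5423583984375), (36.580623626708984, 35.64194869995117), 23.467464447021484))
t aga (0, np.float64(nan), ((0.0, 0.0), (0.0, 0.0), 0.0))
s bas (494, np.float64(0.0417292160694788), ((424.68890380859375, -251.38845825195312), (49.914615631103516, 41.1223030090332), 15.386266708374023))
s pyr (309, np.float64(0.03680375443496427), ((522.239013671875, -377.1534729003906), (36.89771270751953, 36.84442138671875), 23.840639114379883))
s aga (405, np.float64(0.05145545862713556), ((633.3858642578125, -89.89443969726562), (77.09680938720703, 64.58345031738281), 86.43053436279297))
[ 0.62573594 -0.09097839  0.31486034] [ 9.99237262e-01 -3.90490000e-02 -2.54962241e-04 -6.97627062e-05]
[-4.727, 4.395, 0.073, -0.0, 0.0, -0.331] rows 4.1
[-4.726, 4.396, 3.073, -0.0, 0.0, -0.331] rows 4.6
  return _methods._mean(a, axis=axis, dtype=dtype,
  ret = ret.dtype.type(ret / rcount)
```

>>> move_arm([
  [[-1.2,1.1,0.0,0,0,-0.1],[-2.4,2.2,0.0,0,0,-0.2],[-3.6,3.4,0.07,0,0,-0.3],[-4.73,4.4,0.07,0,0,-0.331],[-4.73,4.4,0.07,0,0,-0.331],[-4.73,4.4,0.07,0,0,-0.331],[-4.73,4.4,1.2,0,0,-0.331],[-4.73,4.4,2.2,0,0,-0.331],[-4.73,4.4,2.8,0,0,-0.331],[-4.73,4.4,3.07,0,0,-0.331],[-4.73,4.4,3.07,0,0,-0.331]],
], claw=-0.5)

```text
time: 9.35
position: [0.4244, -0.251, 0.1917]
tool_rot: [0.992, 0.127, -0.0, -0.0]
ft_force: [0.3, 0.3, 1.2]
grip_width: 0.0648
grip_force: 0.0
```

>>> move_arm([
  [[0,0,0,0,0,0],[0,0,0,0,0,0],[0,0,0,0,0,0],[0,0,0,0,0,0],[0,0,0,0,0,0],[0,0,0,0,0,0],[0,0,-1,0,0,0],[0,0,-2,0,0,0],[0,0,-3,0,0,0],[0,0,-3,0,0,0],[0,0,-3,0,0,0]],
], claw=1)

```text
time: 10.72
position: [0.4232, -0.2514, 0.3116]
tool_rot: [0.992, 0.126, -0.001, -0.001]
ft_force: [-1.0, 0.7, -2.1]
grip_width: 0.0396
grip_force: 25.0
```

```bash
python3 - <<'E'
from m import *
print(get_obs()['grip_width'],get_obs()['position'])
rows([(553,-86.4,312,-4.5),(553,-86.4,204,-4.5)])
E
```

```text
0.03960402575272771 [ 0.42319732 -0.25144113  0.31161852]
[4.174, -3.184, -0.009, -0.001, 0.001, 0.331] rows 3.4
[4.176, -3.18, 2.691, -0.001, 0.001, 0.331] rows 3.8
```

>>> move_arm([
  [[1.1,-0.8,0,0,0,0.1],[2.2,-1.6,0,0,0,0.2],[3.3,-2.5,0,0,0,0.3],[4.17,-3.18,0,0,0,0.331],[4.17,-3.18,0,0,0,0.331],[4.17,-3.18,0,0,0,0.331],[4.17,-3.18,1,0,0,0.331],[4.17,-3.18,1.8,0,0,0.331],[4.17,-3.18,2.4,0,0,0.331],[4.17,-3.18,2.65,0,0,0.331],[4.17,-3.18,2.68,0,0,0.331]],
])

```text
time: 12.1
position: [0.5529, -0.0878, 0.2045]
tool_rot: [0.999, -0.04, -0.001, -0.0]
ft_force: [0.3, -1.0, -1.8]
grip_width: 0.0396
grip_force: 25.0
```

>>> move_arm([
  [[0,0,0,0,0,0],[0,0,0,0,0,0],[0,0,0,0,0,0],[0,0,0,0,0,0],[0,0,-1,0,0,0],[0,0,-2,0,0,0],[0,0,-2.7,0,0,0],[0,0,-2.7,0,0,0]],
], claw=-0.35)

```text
time: 13.1
position: [0.5541, -0.0871, 0.3155]
tool_rot: [0.999, -0.039, 0.003, 0.001]
ft_force: [-0.4, -0.8, 0.5]
grip_width: 0.059
grip_force: 0.0
```

```bash
python3 - <<'E'
from m import *
print(get_obs()['grip_width'],get_obs()['position'])
s=snap('side');W=cloud(s)
for k,x,y,lo,hi in (('pyr',.521,-.3775,.03,.042),('aga',.627,-.092,.045,.058),('bas',.553,-.0864,.045,.058)):
    m=np.isfinite(W[...,0])&(abs(W[...,0]-x)<.034)&(abs(W[...,1]-y)<.034)
    print(k,rect(W,m,lo,hi))
rows([(521,-377.5,325,23.5),(521,-377.5,192,23.5)])
E
```

```text
0.058960690849249785 [ 0.55408726 -0.08705251  0.31554749]
pyr (311, np.float64(0.03686080624164253), ((522.1912231445312, -376.9881286621094), (37.051876068115234, 37.025760650634766), 24.480995178222656))
aga (285, np.float64(0.05170936775183815), ((624.5575561523438, -91.03767395019531), (39.47594451904297, 48.068748474121094), 84.09073638916016))
bas (309, np.float64(0.05165322207348113), ((553.9747924804688, -88.25242614746094), (39.79600524902344, 49.194847106933594), 86.8416976928711))
[-0.242, 7.307, -0.271, 0.001, -0.002, -0.488] rows 4.7
[-0.25, 7.305, 3.054, 0.001, -0.002, -0.488] rows 5.1
```

>>> move_arm([
  [[-0.05,1.4,0,0,0,-0.1],[-0.1,2.8,-0.1,0,0,-0.2],[-0.15,4.2,-0.2,0,0,-0.3],[-0.2,5.6,-0.25,0,0,-0.4],[-0.25,7.3,-0.25,0,0,-0.488],[-0.25,7.3,-0.25,0,0,-0.488],[-0.25,7.3,0.5,0,0,-0.488],[-0.25,7.3,1.6,0,0,-0.488],[-0.25,7.3,2.5,0,0,-0.488],[-0.25,7.3,3.05,0,0,-0.488],[-0.25,7.3,3.05,0,0,-0.488]],
], claw=-0.45)

```text
time: 14.52
position: [0.5196, -0.3752, 0.1877]
tool_rot: [0.979, 0.204, -0.002, -0.004]
ft_force: [0.3, 0.6, 0.5]
grip_width: 0.0629
grip_force: 0.0
```

>>> move_arm([
  [[0,0,0,0,0,0],[0,0,0,0,0,0],[0,0,0,0,0,0],[0,0,0,0,0,0],[0,0,0,0,0,0],[0,0,0,0,0,0],[0,0,-1,0,0,0],[0,0,-2,0,0,0],[0,0,-3,0,0,0],[0,0,-3,0,0,0],[0,0,-3,0,0,0]],
], claw=1)

```text
time: 15.9
position: [0.52, -0.3767, 0.3096]
tool_rot: [0.979, 0.203, -0.001, -0.001]
ft_force: [-0.7, -0.1, -3.0]
grip_width: 0.0358
grip_force: 24.9
```

```bash
python3 - <<'E'
from m import *
print(get_obs()['grip_width'],get_obs()['position'])
rows([(636,23.4,315,-4.5),(636,23.4,204,-4.5)])
E
```

```text
0.035768207721462414 [ 0.5199613  -0.37667056  0.30958756]
[6.645, -8.019, -0.118, -0.003, 0.002, 0.488] rows 6.7
[6.648, -8.01, 2.657, -0.003, 0.002, 0.488] rows 6.9
```

>>> move_arm([
  [[1.0,-1.2,-0.12,0,0,0.1],[2.0,-2.4,-0.12,0,0,0.2],[3.0,-3.6,-0.12,0,0,0.3],[4.0,-4.8,-0.12,0,0,0.4],[5.0,-6.0,-0.12,0,0,0.488],[6.0,-7.2,-0.12,0,0,0.488],[6.65,-8.02,-0.12,0,0,0.488],[6.65,-8.02,-0.12,0,0,0.488],[6.65,-8.02,0.8,0,0,0.488],[6.65,-8.02,1.6,0,0,0.488],[6.65,-8.02,2.3,0,0,0.488],[6.65,-8.02,2.68,0,0,0.488]],
])

```text
time: 17.4
position: [0.6353, 0.022, 0.201]
tool_rot: [0.999, -0.04, -0.003, -0.0]
ft_force: [-4.9, -0.0, 32.3]
grip_width: 0.036
grip_force: 25.0
```

>>> move_arm([
  [[0,0,0.02,0,0,0],[0,0,0,0,0,0],[0,0,0,0,0,0],[0,0,0,0,0,0],[0,0,0,0,0,0],[0,0,-1,0,0,0],[0,0,-2,0,0,0],[0,0,-2.8,0,0,0],[0,0,-3.5,0,0,0],[0,0,-3.5,0,0,0]],
], claw=-0.35)

```text
time: 18.65
position: [0.6375, 0.023, 0.3468]
tool_rot: [0.999, -0.039, 0.003, 0.0]
ft_force: [1.2, 0.3, 0.1]
grip_width: 0.0588
grip_force: 0.0
```

```bash
python3 - <<'E'
from m import *
print(get_obs()['grip_width'],get_obs()['position'])
s=snap('side');W=cloud(s)
for k,x,y,lo,hi in (('pyr',.636,.0234,.04,.052),('aga',.627,-.092,.045,.058),('bas',.553,-.0864,.045,.058)):
    m=np.isfinite(W[...,0])&(abs(W[...,0]-x)<.034)&(abs(W[...,1]-y)<.034)
    print(k,rect(W,m,lo,hi))
c=snap('top')
cv2.imwrite('pics/b1.png',np.hstack([cv2.resize(c['pixels'][:,150:],None,fx=1.1,fy=1.1),cv2.resize(s['pixels'][:,:],None,fx=.78,fy=1.1)]))
# gate precise
for n,cc in (('t',c),('s',s)):
    W=cloud(cc);m=np.isfinite(W[...,0])&(abs(W[...,0]-.466)<.045)&(abs(W[...,1]-.345)<.02)
    try: print(n,rect(W,m,.115,.135))
    except Exception: print('x')
rows([(500,200,345,-2),(466,345,400,2)])
E
```

```text
0.0588198852516793 [0.63748025 0.02298216 0.34678627]
pyr (143, np.float64(0.04707402298245829), ((635.2667236328125, 21.652999877929688), (38.25417709350586, 36.065406799316406), 85.07508087158203))
aga (289, np.float64(0.05181250624119026), ((624.9342041015625, -91.83092498779297), (38.01435089111328, 48.02384948730469), 84.32880401611328))
bas (305, np.float64(0.05221474950289102), ((553.92236328125, -88.58043670654297), (40.07373046875, 48.35148239135742), 86.51619720458984))
t (179, np.float64(0.123718246227743), ((465.4864807128906, 345.7901306152344), (58.321022033691406, 16.081571578979492), 2.8687212467193604))
s (112, np.float64(0.12309811127506184), ((468.643310546875, 344.6566162109375), (57.222442626953125, 17.091358184814453), 8.616466522216797))
[-3.744, -4.145, -0.032, -0.0, 0.001, -0.043] rows 3.6
[-4.875, -7.692, -1.407, -0.0, 0.001, -0.113] rows 5.9
```

View pics/b1.png

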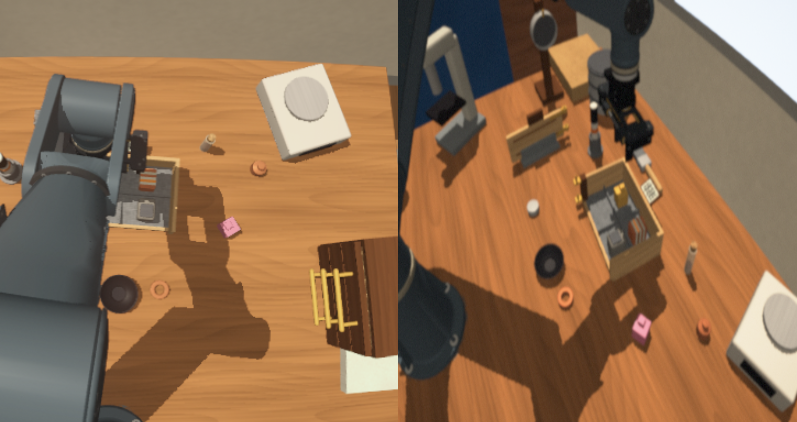

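All three specimens are seated (tops at 0.047 and 0.052, sizes right), and no core shows in either view. Next is the gate.

>>> move_arm([
  [[-1.2,-1.3,-0.2,0,0,0],[-2.4,-2.7,-0.5,0,0,-0.04],[-3.7,-4.1,-0.8,0,0,-0.06],[-4.1,-5.4,-1.2,0,0,-0.1],[-4.5,-6.6,-1.2,0,0,-0.12],[-4.87,-7.69,-1.2,0,0,-0.122],[-4.87,-7.69,-1.2,0,0,-0.122],[-4.87,-7.69,-1.2,0,0,-0.122],[-4.87,-7.69,-1.2,0,0,-0.122]],
], claw=-0.3)

```text
time: 19.88
position: [0.467, 0.3434, 0.3911]
tool_rot: [1.0, 0.021, -0.001, 0.001]
ft_force: [0.5, -0.5, 0.2]
grip_width: 0.0565
grip_force: 0.0
```

```bash
python3 - <<'E'
from m import *
print(get_obs()['position'])
w=snap('wrist');s=snap('side');t=snap('top')
for n,c in (('w',w),('s',s)):
    W=cloud(c)
    for k,lo,hi in (('grip',.115,.135),('panel',.088,.1)):
        m=np.isfinite(W[...,0])&(W[...,0]>.32)&(W[...,0]<.62)&(W[...,1]>.32)&(W[...,1]<.37)
        try: print(n,k,rect(W,m,lo,hi))
        except Exception: print(n,k,'x')
W=cloud(s);m=(W[...,0]>.25)&(W[...,0]<.6)&(W[...,1]>.40)&(W[...,1]<.8)&(W[...,2]>.06);p=W[m];print(len(p), p.min(0),p.max(0))
cv2.imwrite('pics/c1.png',w['pixels'])
rows([(466.5,345.3,276,2.5)])
E
```

```text
[0.46703737 0.34344745 0.39108093]
w grip (1166, np.float64(0.12465635834182598), ((466.3339538574219, 346.2724304199219), (59.5909538269043, 13.442001342773438), 2.494143486022949))
w panel (2100, np.float64(0.0945621985230018), ((471.32952880859375, 346.9688415527344), (237.4741973876953, 16.61631965637207), 2.4844934940338135))
s grip (112, np.float64(0.12356610575591168), ((468.319580078125, 345.66632080078125), (57.843631744384766, 15.687185287475586), 4.282846927642822))
s panel (351, np.float64(0.09427781833815077), ((473.7838439941406, 344.6759338378906), (238.4451446533203, 19.311304092407227), 3.1769959926605225))
1593 [0.25000047 0.40010146 0.06022106] [0.5998556  0.64066104 0.32447872]
[-0.015, -0.046, 2.893, 0.0, 0.001, -0.002] rows 1.9
```

View pics/c1.png

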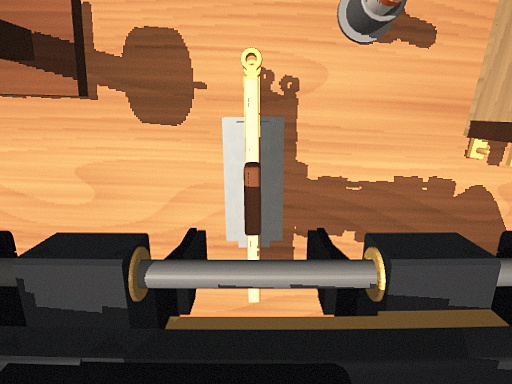

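The wrist view shows the gate upright in its stand, with the socket ring at (251,58), the grip block at (250,200) and the pintles at (480,150). I'll grip it and lift.

>>> move_arm([
  [[0,-0.06,1,0,0,0],[0,-0.06,2,0,0,0],[0,-0.06,2.6,0,0,0],[0,-0.06,2.9,0,0,0],[0,-0.06,2.9,0,0,0],[0,-0.06,2.9,0,0,0]],
], claw=-0.3)

```text
time: 20.78
position: [0.4671, 0.3473, 0.277]
tool_rot: [1.0, 0.022, 0.001, -0.0]
ft_force: [0.7, -0.3, 0.3]
grip_width: 0.0564
grip_force: 0.0
```

>>> move_arm([
  [[0,0,0,0,0,0],[0,0,0,0,0,0],[0,0,0,0,0,0],[0,0,0,0,0,0],[0,0,0,0,0,0],[0,0,0,0,0,0],[0,0,0,0,0,0],[0,0,-0.6,0,0,0],[0,0,-1.4,0,0,0],[0,0,-2,0,0,0],[0,0,-2,0,0,0],[0,0,-2,0,0,0]],
], claw=1, squeeze=50)

```text
time: 22.28
position: [0.4659, 0.347, 0.3547]
tool_rot: [1.0, 0.022, -0.001, 0.001]
ft_force: [-0.4, -0.6, -2.6]
grip_width: 0.0139
grip_force: 50.0
```

```bash
python3 - <<'E'
from m import *
print(get_obs()['position'])
c,s=np.cos(-.0792),np.sin(-.0792)
f=lambda x,y:np.round([594.4+c*x-s*y,-31.5+s*x+c*y],1)
print('gate mid hung',f(-94,-115+ (125-8)*0+0))
w=snap('wrist');W=cloud(w)
m=np.isfinite(W[...,0])&(abs(W[...,2]-.085)<.02)&(abs(W[...,0]-.505)<.04)&(abs(W[...,1]-.1)<.05);p=W[m];print(len(p),p.min(0) if len(p) else 0,p.max(0) if len(p) else 0)
for n in 'top','side':
    W=cloud(snap(n));m=np.isfinite(W[...,0])&(W[...,2]>.077)&(W[...,2]<.1)&(abs(W[...,0]-.515)<.04)&(abs(W[...,1]-.09)<.04)
    p=W[m];print(n,len(p));print(np.round(p[p[:,0].argsort()][::max(1,len(p)//25)],4).tolist())
E
```

```text
[0.46592268 0.34695442 0.35471644]
gate mid hung [ 491.6 -138.7]
0 0 0
top 121
[[0.4994, 0.0901, 0.0806], [0.5017, 0.0899, 0.082], [0.5021, 0.0928, 0.0773], [0.5043, 0.0902, 0.0801], [0.5044, 0.0952, 0.0784], [0.5067, 0.0878, 0.0799], [0.5079, 0.0914, 0.0924], [0.5092, 0.0976, 0.0788], [0.5115, 0.0976, 0.0796], [0.5139, 0.083, 0.0808], [0.5141, 0.0881, 0.0782], [0.5163, 0.0831, 0.0807], [0.5186, 0.0902, 0.0822], [0.521, 0.0951, 0.0814], [0.5214, 0.0857, 0.0784], [0.5235, 0.0831, 0.0814], [0.5238, 0.0882, 0.0788], [0.5259, 0.0855, 0.0815], [0.526, 0.088, 0.0804], [0.5284, 0.088, 0.0808], [0.5287, 0.081, 0.0787], [0.5307, 0.0952, 0.0816], [0.531, 0.0907, 0.0791], [0.5331, 0.0953, 0.0817], [0.5333, 0.0809, 0.0809], [0.5355, 0.0856, 0.0822], [0.5358, 0.0931, 0.0796], [0.5381, 0.0809, 0.081], [0.5385, 0.0958, 0.0777], [0.5406, 0.0931, 0.0801], [0.5532, 0.0936, 0.0777]]
side 121
[[0.5025, 0.0849, 0.0805], [0.5032, 0.0861, 0.0825], [0.5056, 0.0856, 0.0817], [0.5069, 0.0883, 0.0821], [0.5087, 0.0924, 0.0812], [0.5097, 0.1006, 0.0806], [0.5102, 0.0841, 0.0807], [0.5112, 0.0913, 0.0843], [0.5126, 0.0871, 0.0907], [0.5134, 0.0849, 0.0818], [0.5154, 0.0841, 0.078], [0.5176, 0.0937, 0.0825], [0.5195, 0.0864, 0.0809], [0.5205, 0.083, 0.0799], [0.5234, 0.0838, 0.0778], [0.5241, 0.0848, 0.08], [0.5255, 0.093, 0.0827], [0.527, 0.0901, 0.0844], [0.5281, 0.0981, 0.0841], [0.5297, 0.0903, 0.083], [0.531, 0.0817, 0.0828], [0.5325, 0.0846, 0.0831], [0.5337, 0.0818, 0.0813], [0.535, 0.0896, 0.0844], [0.5366, 0.0819, 0.0833], [0.5378, 0.0839, 0.0845], [0.5395, 0.0876, 0.0839], [0.5409, 0.0962, 0.0829], [0.5419, 0.098, 0.0843], [0.5435, 0.0903, 0.0831], [0.5544, 0.0905, 0.0776]]
```

```bash
cat >> m.py <<'E'
def tocam_tool(c,o):
    W=cloud(c);r=R.from_quat(o['tool_rot']);return (W-np.array(o['position']))@r.as_matrix()
E
python3 - <<'E'
from m import *
o=get_obs();w=load('wrist');w=snap('wrist');T=tocam_tool(w,o)*1000
v=w['pixels']
m=np.isfinite(T[...,0])&(T[...,0]>101)&(T[...,0]<130)&(abs(T[...,1])<14)&(T[...,2]>165)&(T[...,2]<215)
vv,uu=np.nonzero(m);p=T[m];print(len(p),uu.min(),uu.max(),vv.min(),vv.max());print(p.min(0),p.max(0),np.median(p,0))
# panel/grip orientation in tool frame
m=np.isfinite(T[...,0])&(abs(T[...,1])<25)&(T[...,0]>30)&(T[...,0]<98)&(T[...,2]>150)&(T[...,2]<190)
p=T[m];print(len(p),np.polyfit(p[:,0],p[:,1],1),np.polyfit(p[:,0],p[:,2],1))
crop=v[20:120,180:330];cv2.imwrite('pics/c2.png',cv2.resize(crop,None,fx=5,fy=5,interpolation=cv2.INTER_CUBIC))
print([np.round(x,3).tolist() for x in (o['position'],)])
a=np.radians(77.5);px,py=469.8-115.5*np.cos(a),90.5-115.5*np.sin(a);print(px,py)
rows([(455,270,354,20),(440,180,354,40),(435,90,354,60),(px,py,354,77.5),(px,py,307,77.5)])
E
```

```text
1245 237 275 0 48
[101.00588687  -8.61430524 179.92927744] [122.4582995    9.64941023 195.40126965] [113.07413581   0.45505557 182.39988152]
3510 [-0.00077456  0.6125938 ] [5.72726643e-03 1.80973568e+02]
[[0.466, 0.347, 0.354]]
444.8012245901491 -22.2621888223523
[-0.364, 1.912, 0.017, 0.001, 0.003, -0.305] rows 1.6
[-0.837, 4.143, 0.021, 0.0, 0.003, -0.654] rows 3.5
[-1.06, 6.386, 0.024, -0.0, 0.003, -1.004] rows 5.4
[-0.938, 9.2, 0.026, -0.001, 0.003, -1.309] rows 7.0
[-0.935, 9.199, 1.201, -0.001, 0.003, -1.309] rows 7.0
```

View pics/c2.png

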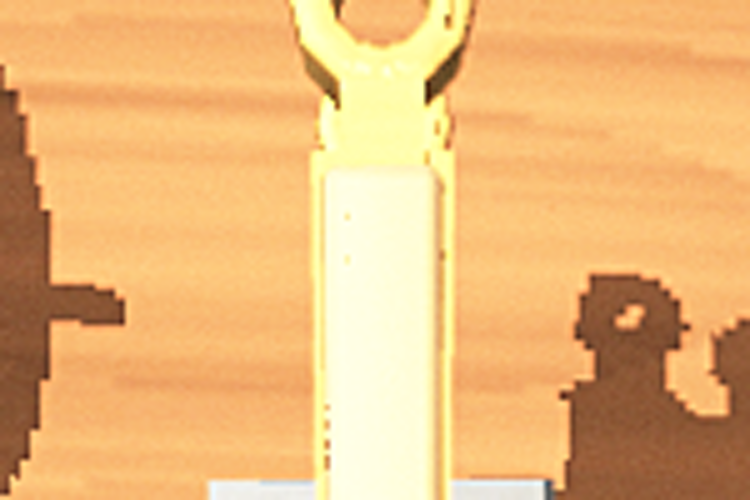

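The crop shows the upper ring at the image's top edge: bore about u 248–266, centre near pixel (257,20). I'll carry the gate to the front of the pintles.

>>> move_arm([
  [[-0.2,1.0,0,0,0,-0.15],[-0.36,1.9,0,0,0,-0.3],[-0.6,3.0,0,0,0,-0.45],[-0.84,4.1,0,0,0,-0.6],[-0.95,5.2,0,0,0,-0.75],[-1.06,6.4,0,0,0,-0.9],[-1.05,7.4,0,0,0,-1.05],[-1.0,8.4,0,0,0,-1.2],[-0.94,9.2,0,0,0,-1.309],[-0.94,9.2,0.0,0,0,-1.309],[-0.94,9.2,0.0,0,0,-1.309],[-0.94,9.2,0.0,0,0,-1.309]],
])

```text
time: 23.98
position: [0.4446, -0.0212, 0.3557]
tool_rot: [0.78, 0.626, -0.0, -0.001]
ft_force: [-0.4, 0.0, -2.4]
grip_width: 0.0137
grip_force: 50.0
```

```bash
cat >> m.py <<'E'
def pix2tool(c,o,u,v,ztool):
    K=np.array(c['camera_matrix'],float);D=np.array(c['D'],float);E=np.array(c['extrinsics'],float)
    a=cv2.undistortPoints(np.array([[[u,v]]],float),K,D).ravel()
    d=E[:3,:3].T@np.array([a[0],-a[1],-1]);p=-E[:3,:3].T@E[:3,3]
    M=R.from_quat(o['tool_rot']).as_matrix()
    p=M.T@(p-np.array(o['position']));d=M.T@d
    return (p+d*(ztool/1000-p[2])/d[2])*1000
E
python3 - <<'E'
from m import *
o=get_obs();w=snap('wrist')
print(o['position'],np.degrees(2*np.arctan2(o['tool_rot'][1],o['tool_rot'][0])))
print('ring',pix2tool(w,o,257,20,183))
crop=w['pixels'][0:160,180:400];cv2.imwrite('pics/c3.png',cv2.resize(crop,None,fx=3.6,fy=3.6,interpolation=cv2.INTER_CUBIC))
W=cloud(w);m=np.isfinite(W[...,0])&(W[...,2]>.076)&(W[...,2]<.099)&(W[...,0]>.49)&(W[...,0]<.53)&(abs(W[...,1]-.09)<.02);p=W[m];vv,uu=np.nonzero(m)
print(len(p));q=W[...,2]>.088;k=p[:,2]>.086;print(k.sum(),p[k].mean(0),p[k].min(0),p[k].max(0),uu[k].mean(),vv[k].mean())
E
```

```text
[ 0.44464556 -0.02115881  0.35572089] 77.55422840789242
ring [114.24337647  -0.75252476 183.        ]
1028
84 [0.50796668 0.08964153 0.0926373 ] [0.50512257 0.08701962 0.08656233] [0.51179923 0.09302098 0.09700749] 311.20238095238096 40.642857142857146
```

View pics/c3.png

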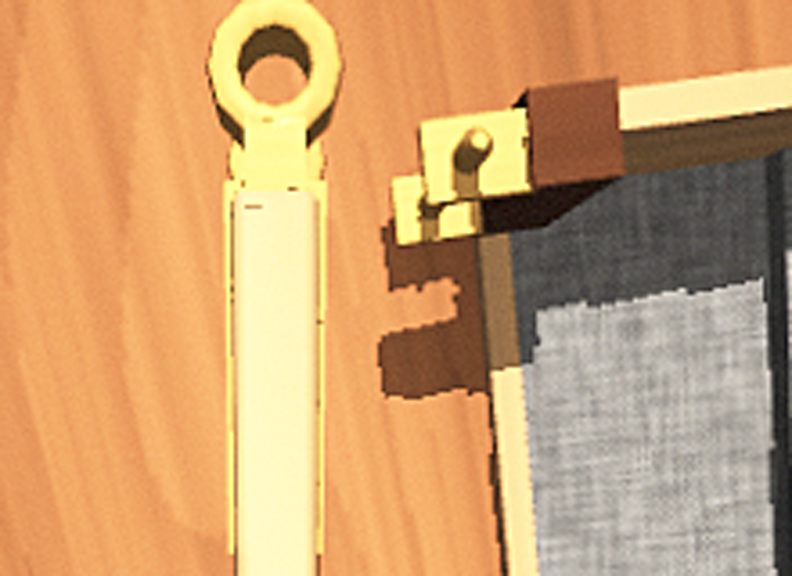

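The crop shows the ring bore centred at crop (275,64) and the upper pintle tip at (480,140), with the lower bracket below it. I'll lower the gate and measure again.

```bash
python3 - <<'E'
from m import *
o=get_obs();w=load('wrist')
r=pix2tool(w,o,256.4,18,183);t=pix2tool(w,o,313.3,38.9,355.7-96)
M=R.from_quat(o['tool_rot']).as_matrix();P=np.array(o['position'])*1000
print(r,t,t-r,M@r+P,M@t+P)
E
```

```text
[115.06054849  -1.14160066 183.        ] [122.16991633  38.99654011 259.7       ] [ 7.10936784 40.13814077 76.7       ] [468.25058523  91.54713671 172.84692979] [508.92733373  89.88332803  96.11924687]
```

>>> move_arm([
  [[0,0,0.4,0,0,0],[0,0,0.8,0,0,0],[0,0,1.2,0,0,0],[0,0,1.2,0,0,0],[0,0,1.2,0,0,0]],
])

```text
time: 24.65
position: [0.4452, -0.0217, 0.3083]
tool_rot: [0.78, 0.626, 0.0, 0.0]
ft_force: [-0.4, 0.8, -2.3]
grip_width: 0.0134
grip_force: 50.0
```

```bash
python3 - <<'E'
from m import *
o=get_obs();w=snap('wrist');print(o['position'],o['tool_rot'])
crop=w['pixels'][0:120,200:420];cv2.imwrite('pics/c4.png',cv2.resize(crop,None,fx=3.6,fy=3.6,interpolation=cv2.INTER_CUBIC))
T=tocam_tool(w,o)*1000
m=np.isfinite(T[...,0])&(T[...,0]>101)&(T[...,0]<130)&(abs(T[...,1])<14)&(T[...,2]>165)&(T[...,2]<187);p=T[m];print(len(p),p.min(0),p.max(0),np.median(p[:,2]))
E
```

```text
[ 0.44521255 -0.02169877  0.30831017] [7.79605174e-01 6.26271262e-01 1.68313232e-04 2.26223387e-04]
1127 [101.00346559 -10.23320848 179.95155109] [123.00310546   7.7859104  186.98144144] 182.1608545604909
```

View pics/c4.png

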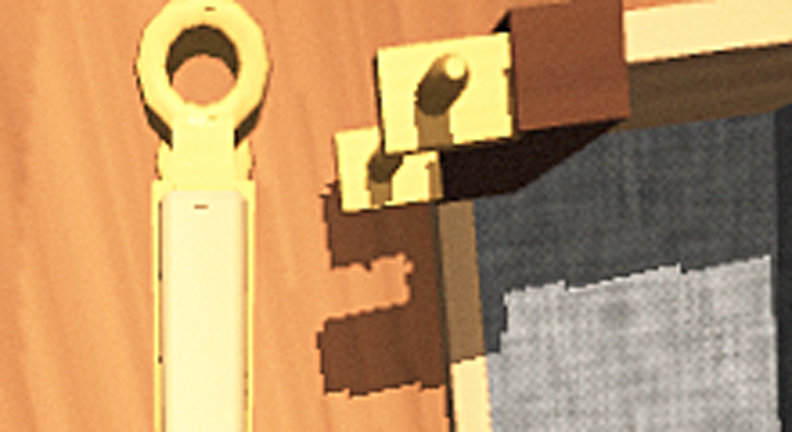

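```bash
python3 - <<'E'
from m import *
o=get_obs();w=load('wrist')
r=pix2tool(w,o,256.25,17.8,183);t=pix2tool(w,o,326.9,18.3,212.3)
M=R.from_quat(o['tool_rot']).as_matrix();P=np.array(o['position'])*1000
print(r,t,t-r,M@r+P,M@t+P)
E
```

```text
[115.26410931  -1.35354479 183.        ] [123.01861526  38.06375481 212.3       ] [ 7.75450595 39.4172996  29.3       ] [469.03898666  90.96985411 125.49865161] [509.2363002   90.02948647  96.24736851]
```

>>> move_arm([
  [[0.19,0.2,0,0,0,0],[0.19,0.5,0,0,0,0],[0.19,0.8,0,0,0,0],[0.19,0.985,0,0,0,0],[0.19,0.985,0,0,0,0],[0.19,0.985,0,0,0,0],[0.19,0.985,0,0,0,0]],
])

```text
time: 25.58
position: [0.4847, -0.0231, 0.3079]
tool_rot: [0.78, 0.626, -0.0, -0.0]
ft_force: [-0.5, 0.7, -2.3]
grip_width: 0.0136
grip_force: 50.0
```

```bash
python3 - <<'E'
from m import *
o=get_obs();w=snap('wrist');print(o['position'],o['tool_rot'],o['ft_force'])
crop=w['pixels'][0:80,200:330];cv2.imwrite('pics/c5.png',cv2.resize(crop,None,fx=6,fy=6,interpolation=cv2.INTER_CUBIC))
E
```

```text
[ 0.48466573 -0.02305601  0.30785885] [ 7.79834292e-01  6.25985826e-01 -2.72747468e-04 -3.84463326e-04] [-0.51472832  0.68268266 -2.29336017]
```

View pics/c5.png

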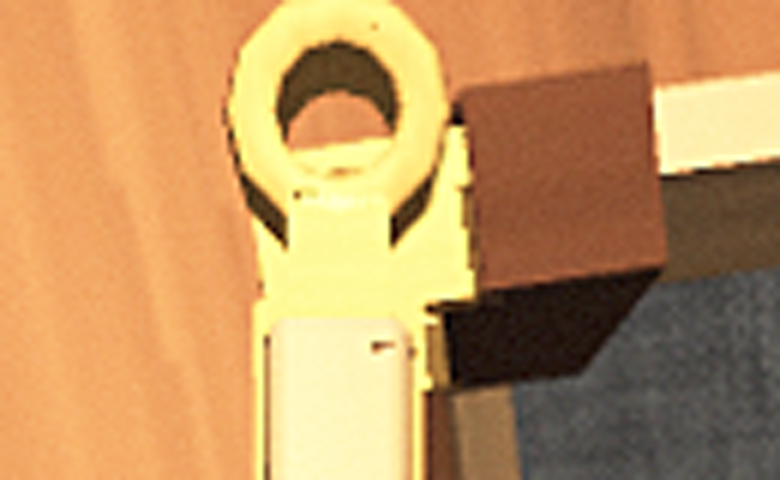

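```bash
python3 - <<'E'
from m import *
o=get_obs();w=load('wrist');M=R.from_quat(o['tool_rot']).as_matrix();P=np.array(o['position'])
for z in (183,197,211.9,216.9): print(z,proj(w,M@np.array([.1153,-.00135,z/1000])+P))
E
```

```text
183 [[256.07790775  17.50750287]]
197 [[256.10594091  25.46306062]]
211.9 [[256.1310419   32.59223481]]
216.9 [[256.13856872  34.73105076]]
```

```bash
python3 - <<'E'
from m import *
o=get_obs();w=load('wrist');M=R.from_quat(o['tool_rot']).as_matrix();P=np.array(o['position'])
a=M@np.array([.1153,-.00135,.2279])+P
c,s=np.cos(-.0792),np.sin(-.0792)
for x,y in ((0,8),(-9,-8),(-9,8),(0,-8),(8,8)):
    q=a+np.array([c*x-s*y,s*x+c*y,0])/1000; uv=proj(w,q)[0];print(x,y,(uv-[200,0])*6)
E
```

```text
0 8 [325.8778412  149.80864101]
-9 -8 [261.18879658 330.59338511]
-9 8 [237.72067958 163.41081832]
0 -8 [347.76515947 317.49787667]
8 8 [404.46850018 137.84276278]
```

Alignment agrees to within 1 mm: the bracket's far edge in the bore is at (326,150) as predicted. I'll lower part way and check the force.

>>> move_arm([
  [[0,0.01,0.1,0,0,0],[0,0.01,0.2,0,0,0],[0,0.01,0.3,0,0,0],[0,0.01,0.38,0,0,0],[0,0.01,0.44,0,0,0],[0,0.01,0.5,0,0,0],[0,0.01,0.5,0,0,0]],
])

```text
time: 26.5
position: [0.4855, -0.0233, 0.2878]
tool_rot: [0.78, 0.626, -0.0, -0.0]
ft_force: [-0.6, 0.5, -2.3]
grip_width: 0.0139
grip_force: 50.0
```

>>> move_arm([
  [[0,0,0.06,0,0,0],[0,0,0.12,0,0,0],[0,0,0.18,0,0,0],[0,0,0.23,0,0,0],[0,0,0.23,0,0,0]],
])

```text
time: 27.12
position: [0.4855, -0.0233, 0.2786]
tool_rot: [0.78, 0.626, -0.0, -0.0]
ft_force: [-0.2, -0.6, -2.0]
grip_width: 0.0133
grip_force: 50.0
```

Only the gate's own weight is felt, so both sockets are on. I'll loosen the grip and swing it shut with the near finger.

>>> move_arm([
  [[0,0,0,0,0,0],[0,0,0,0,0,0],[0,0,0,0,0,0],[0,0,0,0,0,0]],
], claw=0.3)

```text
time: 27.62
position: [0.4856, -0.0233, 0.2789]
tool_rot: [0.78, 0.626, 0.0, 0.0]
ft_force: [0.1, -1.0, 0.2]
grip_width: 0.0299
grip_force: 0.0
```

```bash
python3 - <<'E'
from m import *
o=get_obs();print(o['grip_width'],o['ft_force'])
def wp(th,off):
    a=np.radians(th);return (509.2-115*np.cos(a)+off*np.sin(a),90-115*np.sin(a)-off*np.cos(a),278.6,th)
rows([wp(77.5,8),wp(80,8),wp(82.5,8),wp(85.5,8),wp(85.5,9)])
E
```

```text
0.02987514174180448 [ 0.11105575 -0.96771068  0.21310327]
[0.018, 0.163, 0.007, 0.0, 0.0, 0.0] rows 0.1
[0.029, 0.288, 0.008, 0.0, 0.0, -0.044] rows 0.2
[0.046, 0.413, 0.008, 0.0, 0.0, -0.087] rows 0.5
[0.074, 0.561, 0.008, 0.0, 0.0, -0.14] rows 0.7
[0.077, 0.586, 0.008, 0.0, 0.0, -0.14] rows 0.7
```

>>> move_arm([
  [[0.018,0.08,0,0,0,0],[0.018,0.16,0,0,0,0],[0.02,0.22,0,0,0,-0.022],[0.029,0.29,0,0,0,-0.044],[0.037,0.35,0,0,0,-0.065],[0.046,0.41,0,0,0,-0.087],[0.06,0.48,0,0,0,-0.115],[0.074,0.55,0,0,0,-0.14],[0.077,0.585,0,0,0,-0.14],[0.077,0.6,0,0,0,-0.14],[0.077,0.6,0,0,0,-0.14],[0.077,0.6,0,0,0,-0.14]],
])

```text
time: 29.12
position: [0.5095, -0.0254, 0.2787]
tool_rot: [0.734, 0.679, -0.0, -0.0]
ft_force: [-0.3, 0.8, 0.5]
grip_width: 0.0304
grip_force: 0.1
```

```bash
python3 - <<'E'
from m import *
o=get_obs();print(o['position'],o['tool_rot'],o['ft_force'])
w=snap('wrist');cv2.imwrite('pics/d1.png',w['pixels'])
W=cloud(w)
m=np.isfinite(W[...,0])&(W[...,0]>.46)&(W[...,0]<.53)&(W[...,1]>-.16)&(W[...,1]<.07)
for lo,hi in ((.088,.1),(.12,.13)):
    try: print(rect(W,m,lo,hi))
    except Exception as e: print('x')
c,s=np.cos(-.0792),np.sin(-.0792)
print(594.4+c*-94-s*-115,-31.5+s*-94+c*-115)
E
```

```text
[ 0.50953611 -0.02541089  0.27873829] [ 7.34145288e-01  6.78992407e-01 -3.65673143e-05 -7.69538204e-05] [-0.30242019  0.76582162  0.4585168 ]
(3418, np.float64(0.09275885716175353), ((514.2394409179688, 20.428909301757812), (96.94212341308594, 44.289608001708984), 79.29582977294922))
(1438, np.float64(0.12103522428300684), ((500.079345703125, -21.82251739501953), (49.27650833129883, 37.83467102050781), 45.67865753173828))
491.59617888860566 -138.70249234461124
```

View pics/d1.png

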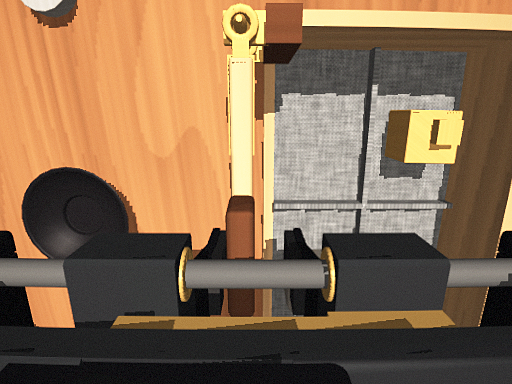

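The wrist view shows the upper ring seated on the pintle at (240,20), with the panel parallel to the crate edge and the pyrite at (435,135). I'll retreat, go over the reader and verify the gate and specimens.

>>> move_arm([
  [[0,-0.12,0,0,0,0],[0,-0.12,-0.5,0,0,0],[0,-0.12,-1.5,0,0,0],[0,-0.12,-2.5,0,0,0],[0,-0.12,-3.0,0,0,0]],
], claw=0.2)

```text
time: 29.8
position: [0.5048, -0.025, 0.4009]
tool_rot: [0.734, 0.679, 0.001, 0.001]
ft_force: [0.2, 0.2, -0.3]
grip_width: 0.035
grip_force: 0.0
```

```bash
python3 - <<'E'
from m import *
rows([(560,100,398,45),(647,231,398,-4.5)])
E
```

```text
[3.224, 1.133, 0.074, 0.003, -0.001, 0.707] rows 3.8
[6.658, 3.047, 0.078, 0.003, -0.002, 1.571] rows 8.4
```

>>> move_arm([
  [[0.8,0.3,0,0,0,0.17],[1.6,0.6,0,0,0,0.34],[2.4,0.9,0,0,0,0.51],[3.2,1.2,0,0,0,0.68],[4.1,1.7,0,0,0,0.85],[5.0,2.2,0,0,0,1.02],[5.8,2.6,0,0,0,1.2],[6.66,3.05,0.07,0,0,1.37],[6.66,3.05,0.07,0,0,1.571],[6.66,3.05,0.07,0,0,1.571],[6.66,3.05,0.07,0,0,1.571]],
], claw=-0.4)

```text
time: 31.18
position: [0.6469, 0.2306, 0.3958]
tool_rot: [0.999, -0.038, -0.0, 0.0]
ft_force: [-0.3, 0.2, 0.4]
grip_width: 0.0608
grip_force: 0.0
```

```bash
cat > chk.py <<'E'
from m import *
import sys
o=get_obs();print(o['time'],o['position'],o['grip_width'])
c,s=np.cos(-.0792),np.sin(-.0792);C=np.array([.5944,-.0315])
for n in ('top','side'):
    im=snap(n);W=cloud(im);q=W.copy();d=W[...,:2]-C
    q[...,0]=c*d[...,0]+s*d[...,1];q[...,1]=-s*d[...,0]+c*d[...,1]
    for k,x,y,lo,hi in (('pyr',.037,.058,.04,.052),('aga',.037,-.058,.045,.058),('bas',-.037,-.058,.045,.058),('fl',-.037,.058,.03,.058)):
        m=np.isfinite(q[...,0])&(abs(q[...,0]-x)<.034)&(abs(q[...,1]-y)<.057)
        try: N,z,r=rect(q,m,lo,hi);print(n,k,N,round(float(z),4),np.round(r[0],1),np.round(r[1],1),round(r[2]))
        except Exception: print(n,k,'none')
    m=np.isfinite(q[...,0])&(abs(q[...,0]+.094)<.03)&(q[...,1]<.1)&(q[...,1]>-.13)
    for lo,hi in ((.086,.1),(.117,.13)):
        try:N,z,r=rect(q,m,lo,hi);print(n,'gate',N,round(float(z),4),np.round(r[0],1),np.round(r[1],1),round(r[2],1))
        except Exception: print(n,'gate none')
    m=np.isfinite(W[...,0])&(abs(W[...,0]-.647)<.04)&(abs(W[...,1]-.231)<.04)
    try:N,z,r=rect(W,m,.14,.16);print(n,'reader',N,round(float(z),4),np.round(r[0],1),np.round(r[1],1))
    except Exception: print('no reader')
E
python3 chk.py 2>/dev/null; python3 - <<'E'
from m import *
o=get_obs();w=snap('wrist');W=cloud(w)
m=np.isfinite(W[...,0])&(abs(W[...,0]-.647)<.05)&(abs(W[...,1]-.231)<.05)
for lo,hi in((.142,.16),(.05,.06)):
    try:print(rect(W,m,lo,hi))
    except Exception:print('x')
cv2.imwrite('pics/e1.png',w['pixels'])
E
```

```text
31.175 [0.64686785 0.23061848 0.39580059] 0.06078533785037391
top pyr 186 0.0451 [43.  63.4] [55.9 89.4] 0
top aga 278 0.0498 [ 37.5 -49.8] [66.8 96.6] 0
top bas 284 0.0499 [-38.5 -59.9] [38.9 48.8] 90
top fl 3 0.0335 [-66.7 106.4] [4.5 0.1] 0
top gate 273 0.0902 [-97.9  -8.7] [215.8  13.5] 88.3
top gate 120 0.1195 [-97.5  -2.9] [56.8 13.7] 88.7
top reader 31 0.1453 [639.2 236.2] [23.9  8.4]
side pyr 142 0.0473 [36.5 58.1] [36.5 39.7] 1
side aga 278 0.0517 [ 30.7 -46.3] [48.1 37.3] 12
side bas 306 0.0522 [-35.4 -60. ] [38.8 49.2] 89
side fl 30 0.0455 [-64.9 109. ] [ 3.7 10. ] 83
side gate 321 0.0899 [-94.9  -7.8] [214.   14.1] 88.5
side gate 135 0.1209 [-94.5  -1.4] [60.1 13.5] 88.9
side reader 67 0.1482 [648.5 231.8] [25.2 23.8]
(904, np.float64(0.1476545279371677), ((646.9022216796875, 233.52145385742188), (25.697654724121094, 26.315256118774414), 84.79984283447266))
(433, np.float64(0.05469053063275637), ((650.6071166992188, 232.9110565185547), (42.48114776611328, 35.795162200927734), 83.62567138671875))
```

The specimens are in and upright. The agate was knocked within its own compartment to crate (31,−46) but still stands. The gate is about 1.4° from square. I'll check its sag and end distance, and measure the tag plane.

```bash
python3 - <<'E'
from m import *
c,s=np.cos(-.0792),np.sin(-.0792);C=np.array([.5944,-.0315])
for n in('top','side'):
    w=load(n);W=cloud(w);q=W.copy();d=W[...,:2]-C
    q[...,0]=c*d[...,0]+s*d[...,1];q[...,1]=-s*d[...,0]+c*d[...,1]
    m=np.isfinite(q[...,0])&(abs(q[...,0]+.096)<.012)&(q[...,1]<.1)&(q[...,1]>-.13)&(q[...,2]>.078)&(q[...,2]<.1);p=q[m]
    e=p[:,1]<-.09;f=(p[:,1]>.06);print(n,'free',np.percentile(p[e],[15,50,85],axis=0).round(4).tolist(),p[e][:,1].min(),'hinge',np.median(p[f],0))
    # tag: bright pixels
    g=w['pixels'].min(-1)
    m=np.isfinite(W[...,0])&(W[...,0]>.67)&(W[...,0]<.74)&(abs(W[...,1]+.04)<.05)&(q[...,0]>.083)&(W[...,2]>.03)
    p=W[m];cen=np.median(p,0);k=np.ones(len(p),bool)
    for _ in range(4):
        u,S,v=np.linalg.svd(p[k]-p[k].mean(0),full_matrices=False);nn=v[2]*np.sign(v[2,2]);k=abs((p-p[k].mean(0))@nn)<.003
    mw=m&(g>110);print('tag n',nn,'cen',p[k].mean(0),'z',p[k].min(0),p[k].max(0),'white',mw.sum(),W[mw].mean(0) if mw.sum() else 0, (W[mw].min(0)+W[mw].max(0))/2 if mw.sum() else 0)
rows([(647.2,232.6,284,-4.5)])
E
```

```text
top free [[-0.105, -0.1124, 0.0827], [-0.1006, -0.1027, 0.0844], [-0.0962, -0.0939, 0.087]] -0.11666116306315841 hinge [-0.09620537  0.07980633  0.09205456]
tag n [-0.32798692  0.02908535  0.94423441] cen [ 0.70082573 -0.040511    0.06580921] z [ 0.67797562 -0.07319603  0.05608753] [ 0.72404795 -0.00804992  0.07505842] white 281 [ 0.70016574 -0.03915651  0.06574795] [ 0.70003739 -0.04064339  0.0661528 ]
side free [[-0.1026, -0.1141, 0.0827], [-0.0987, -0.1057, 0.0866], [-0.0941, -0.0954, 0.0882]] -0.11583933730638472 hinge [-0.09376198  0.07961755  0.09425071]
tag n [-0.32176141  0.02502933  0.9464899 ] cen [ 0.70441519 -0.04079332  0.06832986] z [ 0.68330548 -0.07417866  0.05950934] [ 0.72723245 -0.00608884  0.07624666] white 298 [ 0.70251813 -0.03944885  0.0678956 ] [ 0.69932328 -0.03921639  0.06787878]
[-0.001, -0.053, 2.803, 0.0, 0.0, 0.001] rows 1.8
```

The gate end is about 11 mm from the strike (limit 18), and its speed is zero, so that passes. The tag centre is about (0.7015, −0.0405, 0.067) with the expected 0.34 rad lean. Now I'll take the reader.

>>> move_arm([
  [[0,-0.05,0.8,0,0,0],[0,-0.05,1.6,0,0,0],[0,-0.05,2.4,0,0,0],[0,-0.05,2.8,0,0,0],[0,-0.05,2.8,0,0,0],[0,-0.05,2.8,0,0,0]],
])

```text
time: 32.08
position: [0.648, 0.2331, 0.2854]
tool_rot: [0.999, -0.039, 0.001, -0.0]
ft_force: [-1.0, -1.0, -0.6]
grip_width: 0.0612
grip_force: 0.0
```

>>> move_arm([
  [[0,0,0,0,0,0],[0,0,0,0,0,0],[0,0,0,0,0,0],[0,0,0,0,0,0],[0,0,0,0,0,0],[0,0,0,0,0,0],[0,0,0,0,0,0],[0,0,-0.6,0,0,0],[0,0,-1.4,0,0,0],[0,0,-2.2,0,0,0],[0,0,-3,0,0,0],[0,0,-3,0,0,0]],
], claw=1, squeeze=25)

```text
time: 33.58
position: [0.6481, 0.2332, 0.4068]
tool_rot: [0.999, -0.039, 0.003, -0.001]
ft_force: [-0.0, -0.3, -1.3]
grip_width: 0.0252
grip_force: 25.0
```

```bash
python3 - <<'E'
from m import *
o=get_obs();print(o['position'],o['tool_rot'],o['grip_width'])
n=np.array([-.342*np.cos(.0792),.342*np.sin(.0792),.94]);tag=np.array([701.5,-40.5,67])
L=45+112+164
t=tag+n*L;print(t)
print(down(-4.5,.35).as_matrix()[:,2],-n)
rows([(620,150,405,-4.5,.1),(*t,-4.5,.35)])
E
```

```text
[0.64805708 0.23320771 0.40678898] [ 9.99230994e-01 -3.90688402e-02  3.22779834e-03 -7.91916413e-04] 0.025208427163487
[592.06213154 -31.81435257 368.74      ]
[ 0.34184077 -0.02690345 -0.93937271] [ 0.34092794 -0.02705809 -0.94      ]
[-0.537, 2.129, 0.037, -0.002, 0.094, 0.0] rows 1.4
[-0.884, 6.716, 0.933, -0.002, 0.344, 0.0] rows 4.4
```

>>> move_arm([
  [[-0.2,1.0,0,0,0.03,0],[-0.4,2.0,0,0,0.08,0],[-0.5,3.0,0.1,0,0.13,0],[-0.6,4.0,0.3,0,0.19,0],[-0.7,5.0,0.5,0,0.25,0],[-0.8,6.0,0.75,0,0.31,0],[-0.88,6.7,0.93,0,0.346,0],[-0.88,6.7,0.93,0,0.346,0],[-0.88,6.7,0.93,0,0.346,0],[-0.88,6.7,0.93,0,0.346,0]],
])

```text
time: 34.83
position: [0.5915, -0.0304, 0.3666]
tool_rot: [0.984, -0.038, 0.172, 0.006]
ft_force: [-0.2, 0.1, -2.1]
grip_width: 0.0257
grip_force: 25.0
```

```bash
python3 - <<'E'
from m import *
o=get_obs();print(o['position'],o['tool_rot'])
n=np.array([-.342*np.cos(.0792),.342*np.sin(.0792),.94]);tag=np.array([701.5,-40.5,67])
M=R.from_quat(o['tool_rot']).as_matrix();nose=np.array(o['position'])*1000+M@[0,0,277]
d=nose-tag;print('nose',nose,'h',d@n,'off',d-(d@n)*n,'ang',np.arccos(-M[:,2]@n))
rows([(*(tag+n*322),-4.5,.349)])
for nm in('side','top'):
    w=snap(nm);W=cloud(w);ax=-M[:,2]
    q=(W-nose/1000);h=q@ax;r=np.linalg.norm(q-h[...,None]*ax,axis=-1)
    m=(h>-.01)&(h<.085)&(r<.03);p=W[m];print(nm,len(p),np.sort(h[m])[:8]*1000)
    if len(p)>20:
        b=m&(h>.03)&(h<.08);print('mean rel. axis offset',((q-h[...,None]*ax)[b].mean(0)*1000).round(1))
        a=np.linalg.svd(W[b]-W[b].mean(0),full_matrices=False)[2][0];print('axis angle',np.arccos(abs(a@n)))
E
```

```text
[ 0.59150324 -0.03035798  0.36657173] [ 0.98438288 -0.03783101  0.17180586  0.00647307]
nose [685.06157223 -37.4888226  105.94750323] h 42.296449055754664 off [-2.01838656  1.86671621 -0.81115888] ang nan
[0.034, 0.035, -0.07, -0.001, 0.003, 0.002] rows 0.1
side 175 [3.99965979 4.42543008 5.66543191 5.83418743 6.05374921 6.35864458
 8.07836431 9.25394394]
mean rel. axis offset [ 0.2 -9.   0.3]
axis angle 0.09997803235140755
top 0 []<stdin>:5: RuntimeWarning: invalid value encountered in arccos
```

The nose is within 3 mm of centre, 42 mm off the tag and square to it. I'll correct slightly and hold for more than 2 s.

>>> move_arm([
  [[0.03,0.03,-0.07,0,0,0],[0.03,0.03,-0.07,0,0,0],[0.03,0.03,-0.07,0,0,0],[0.03,0.03,-0.07,0,0,0],[0.03,0.03,-0.07,0,0,0],[0.03,0.03,-0.07,0,0,0],[0.03,0.03,-0.07,0,0,0],[0.03,0.03,-0.07,0,0,0],[0.03,0.03,-0.07,0,0,0],[0.03,0.03,-0.07,0,0,0],[0.03,0.03,-0.07,0,0,0],[0.03,0.03,-0.07,0,0,0]],
])

```text
time: 36.42
position: [0.5914, -0.0326, 0.3698]
tool_rot: [0.984, -0.038, 0.172, 0.007]
ft_force: [-0.1, 0.8, -1.2]
grip_width: 0.0254
grip_force: 25.0
```

>>> move_arm([
  [[0,0,0,0,0,0],[0,0,0,0,0,0],[0,0,0,0,0,0],[0,0,0,0,0,0],[0,0,0,0,0,0],[0,0,0,0,0,0],[0,0,0,0,0,0],[0,0,0,0,0,0],[0,0,0,0,0,0],[0,0,0,0,0,0]],
])

```text
time: 37.67
position: [0.5914, -0.0326, 0.3698]
tool_rot: [0.984, -0.038, 0.172, 0.007]
ft_force: [-0.2, 0.8, -1.5]
grip_width: 0.0253
grip_force: 25.0
```

```bash
python3 - <<'E'
from m import *
o=get_obs();print(o['position'])
rows([(615,100,405,-4.5,.15),(648,233.2,407,-4.5),(648,233.2,287,-4.5)])
E
sed -i 's/reader/rdr/' chk.py; python3 chk.py 2>/dev/null
```

```text
[ 0.59144013 -0.0326233   0.36978713]
[0.607, -3.351, -0.717, -0.0, -0.196, 0.0] rows 2.2
[1.153, -6.736, -0.573, -0.0, -0.346, 0.0] rows 4.4
[0.136, -6.736, 2.249, -0.0, -0.346, 0.0] rows 4.5
37.675 [ 0.59144013 -0.0326233   0.36978713] 0.02527767645709336
top pyr 6 0.0437 [24.6 65.9] [ 1.6 15.5] 74
top aga 0 nan [0. 0.] [0. 0.] 0
top bas 106 0.0505 [-42.5 -50.1] [18.3 40. ] 88
top fl 0 nan [0. 0.] [0. 0.] 0
top gate 2 0.0874 [ -98.9 -108.1] [5.7 0. ] 155.0
top gate 0 nan [0. 0.] [0. 0.] 0.0
top rdr 0 nan [0. 0.] [0. 0.]
side pyr 144 0.0472 [36.9 57.9] [37.3 39. ] 1
side aga 275 0.0516 [ 30.5 -46.4] [47.9 38.7] 13
side bas 311 0.0518 [-35.8 -60.2] [49.6 39.1] 2
side fl 30 0.046 [-65.3 108.9] [10.9  3.8] 2
side gate 322 0.0897 [-94.9  -8.1] [214.1  14.1] 88.4
side gate 134 0.121 [-94.8  -2.7] [59.1 13.7] 88.8
side rdr 0 nan [0. 0.] [0. 0.]
```

>>> move_arm([
  [[0.15,-0.7,-0.4,0,-0.05,0],[0.4,-1.7,-0.7,0,-0.1,0],[0.6,-2.8,-0.72,0,-0.15,0],[0.7,-3.8,-0.7,0,-0.2,0],[0.9,-4.8,-0.66,0,-0.25,0],[1.0,-5.8,-0.6,0,-0.3,0],[1.15,-6.736,-0.573,0,-0.346,0],[1.153,-6.736,-0.573,0,-0.346,0],[1.153,-6.736,-0.573,0,-0.346,0],[1.153,-6.736,-0.573,0,-0.346,0]],
])

```text
time: 39.02
position: [0.6479, 0.2321, 0.4069]
tool_rot: [0.999, -0.04, -0.0, 0.0]
ft_force: [0.9, -0.7, -1.8]
grip_width: 0.0253
grip_force: 25.0
```

```bash
python3 - <<'E'
from m import *
o=get_obs();print(o['position'],o['tool_rot'])
rows([(648,233.2,350,-4.5),(648,233.2,287,-4.5)])
w=snap('wrist');cv2.imwrite('pics/f1.png',w['pixels'])
for nm in('side','wrist','top'):
    W=cloud(snap(nm));m=np.isfinite(W[...,0])&(abs(W[...,0]-.648)<.045)&(abs(W[...,1]-.232)<.045)
    for lo,hi in ((.05,.0585),(.12,.127)):
        try:print(nm,rect(W,m,lo,hi))
        except Exception:print('x')
E
```

```text
[0.6478642  0.23210715 0.406949  ] [ 9.99211366e-01 -3.97062218e-02 -1.32377100e-04  2.10274962e-04]
[0.002, -0.028, 1.424, 0.0, 0.0, -0.001] rows 0.9
[0.002, -0.029, 2.999, 0.0, 0.0, -0.001] rows 1.9
side (80, np.float64(0.05403225062170419), ((649.2161254882812, 232.11068725585938), (42.248191833496094, 40.21444320678711), 62.94762420654297))
side (0, np.float64(nan), ((0.0, 0.0), (0.0, 0.0), 0.0))
wrist (421, np.float64(0.05464532013497043), ((649.5257568359375, 233.44515991210938), (42.776824951171875, 37.78461456298828), 87.76555633544922))
wrist (0, np.float64(nan), ((0.0, 0.0), (0.0, 0.0), 0.0))
top (84, np.float64(0.05422569680964962), ((647.89013671875, 233.3380126953125), (41.59401321411133, 39.82933044433594), 2.687556743621826))
top (0, np.float64(nan), ((0.0, 0.0), (0.0, 0.0), 0.0))
  return _methods._mean(a, axis=axis, dtype=dtype,
  ret = ret.dtype.type(ret / rcount)
```

The holder is centred at about (648.5, 233), matching the reader. I'll lower, release and retreat.

>>> move_arm([
  [[0.01,-0.025,0.8,0,0,0],[0.01,-0.025,1.6,0,0,0],[0.01,-0.025,2.3,0,0,0],[0.01,-0.025,2.8,0,0,0],[0.01,-0.025,2.98,0,0,0],[0.01,-0.025,2.99,0,0,0],[0.01,-0.025,2.99,0,0,0]],
])

```text
time: 40.1
position: [0.649, 0.2343, 0.2887]
tool_rot: [0.999, -0.039, 0.001, -0.0]
ft_force: [-0.8, 0.3, -0.9]
grip_width: 0.0251
grip_force: 25.0
```

>>> move_arm([
  [[0,0,0,0,0,0],[0,0,0,0,0,0],[0,0,0,0,0,0],[0,0,0,0,0,0],[0,0,0,0,0,0],[0,0,-0.7,0,0,0],[0,0,-1.7,0,0,0],[0,0,-2.7,0,0,0],[-1,0,-3,0,0,0],[-2.4,0,-3,0,0,0],[-3.8,-0.5,-3,0,0,0],[-5,-1,-3,0,0,0]],
], claw=-0.3)

```text
time: 41.6
position: [0.4502, 0.2898, 0.4076]
tool_rot: [0.999, -0.039, -0.0, -0.0]
ft_force: [0.4, -0.1, 0.3]
grip_width: 0.0571
grip_force: 0.0
```

```bash
python3 chk.py 2>/dev/null; python3 - <<'E'
from m import *
t,s=load('top'),load('side')
cv2.imwrite('pics/g1.png',np.hstack([cv2.resize(t['pixels'][60:320,60:330],(400,385)),cv2.resize(s['pixels'][70:270,180:390],(400,385))]))
E
```

```text
41.6 [0.45015691 0.28984101 0.40761268] 0.05712648245537582
top pyr 189 0.0453 [42.9 54.8] [107.3  56. ] 90
top aga 277 0.05 [ 37.6 -56. ] [66.7 98.8] 0
top bas 278 0.0501 [-38.4 -60.4] [38.8 47.7] 90
top fl 3 0.0332 [-66.7 106.4] [0.1 4.4] 89
top gate 261 0.0907 [-97.7  -5.2] [208.9  13.6] 88.5
top gate 130 0.1193 [-97.6  -2.9] [13.9 56.4] 0.3
top rdr 100 0.1464 [648.5 232.3] [23.8 25.3]
side pyr 145 0.0474 [36.4 56.2] [36.8 36.3] 89
side aga 285 0.0517 [ 31.1 -46. ] [49.5 38. ] 10
side bas 305 0.0521 [-35.9 -59.6] [39.3 48.9] 90
side fl 29 0.0453 [-65.1 109.4] [ 4. 11.] 86
side gate 320 0.0897 [-95.2  -7.7] [214.3  14.3] 88.2
side gate 138 0.1211 [-94.8  -2.8] [59.7 13.7] 88.6
side rdr 69 0.1479 [650.5 229.9] [30.2 21.4]
```

View pics/g1.png

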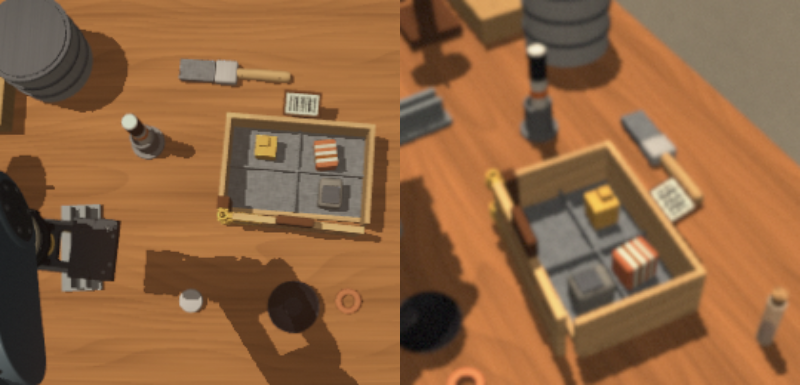

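The final view shows pyrite (265,147), agate (327,153) and basalt (331,193) each upright in its own compartment. The gate is shut along the crate front and the reader stands in its holder at (140,135). Everything is at rest, so I'm handing in.

```bash
python3 -c "
from rig import *
print(hand_in())"
```

```text
the job is handed in; nothing more can be done
None
```

Job handed in after about 42 s of robot time, with no verdict returned: the agate, basalt and pyrite stand in separate compartments (no core was present), the gate hangs on both pintles with its free end about 11 mm from shut by my measurement (18 mm allowed), and the tag was scanned for over 2 s before the reader went back in its holder.

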